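Push the masking plugs out of polished sleeves

TASK

The polished steel sleeves have come back from polishing, most with a masking plug still jammed in the bore. Stand each plugged one in turn in the push-out block, drive the plug out of the bottom with the wooden dowel (never push or pull it out with the fingers) and put it in the bin of its own colour; every sleeve, once empty, goes upright on the floor of the grey tray. Leave the dowel standing in its holder when you finish, and do not disturb the bottle or the black caps.

Things in the scene. Friction and masses are not known exactly. Their poses are not given: they have to be found in the camera images.
- block: Push-out block, fixed: dark steel base 150 x 110 x 12 mm with two aluminium rails along its own x axis, 130 mm long, 30 mm wide, tops 44 mm above the bench, 35 mm apart. Four short blue flared guides (15 mm high) on the rail tops locate a 50 mm sleeve over the slot between the rails with about 2 mm play. Origin: centre of the underside; z up.
- slot (a point): Centre of the slot's floor in the block, 12 mm above the bench. The slot between the rails is 35 mm wide, 32 mm deep, runs along the block's x, open above and at both ends. A plug driven out of a sleeve in the nest lands here, standing; once the sleeve is lifted away, the fingers can take it from above, closing along the block's x axis.
- nest (a point): Point in the block where the centre of a sleeve's underside sits: on the block's axis, level with the rail tops, 44 mm above the bench and 32 mm above the slot floor.
- dowel: Wooden push-out dowel with its top end dipped in black, standing upright in its holder at the start: 20 mm diameter, 130 mm long, 80 g. Origin: the tip of its rounded lower end, which pushes; its z axis runs up to the black end.
- dowel_grip (a point): Point on the dowel's axis 98 mm above its lower end, 32 mm below its top: where to grip it, 20 mm wide.
- holder: Wooden dowel holder, fixed: a block 75 x 75 x 60 mm with an upright round blind hole 23.5 mm wide and 50 mm deep in its top, chamfered 3 mm. The hole's floor is 10 mm above the bench, so a dowel standing in it has its lower end there. Origin: centre of the underside.
- holder_hole0 (a point): Centre of the holder's hole at its mouth, 60 mm above the bench.
- sleeve1: Mirror-polished steel sleeve, a thin black rubber ring low on it, open at both ends, standing upright on the blue cloth: 50 mm outside diameter, 28 mm bore, 56 mm tall, about 0.4 kg; all are alike. Origin: centre of its underside, z up the bore. At the start plug1 (orange) may be jammed inside it; otherwise it is empty.
- plug1: Orange ribbed masking plug: solid cylinder 28.2 mm diameter over its ribs (27 mm at the ends), 24 mm tall, 30 g. Origin: centre of its lower end face, z along its axis. At the start jammed in sleeve1, its lower end 10 to 22 mm above the sleeve's; it takes 10 to 18 N to slide and drops free when its middle has left the bore. None if there is no such plug this time.
- sleeve2: Mirror-polished steel sleeve, a thin black rubber ring low on it, open at both ends, standing upright on the blue cloth: 50 mm outside diameter, 28 mm bore, 56 mm tall, about 0.4 kg; all are alike. Origin: centre of its underside, z up the bore. At the start plug2 (green) may be jammed inside it; otherwise it is empty.
- plug2: Green ribbed masking plug: solid cylinder 28.2 mm diameter over its ribs (27 mm at the ends), 24 mm tall, 30 g. Origin: centre of its lower end face, z along its axis. At the start jammed in sleeve2, its lower end 10 to 22 mm above the sleeve's; it takes 10 to 18 N to slide and drops free when its middle has left the bore. None if there is no such plug this time.
- sleeve3: Mirror-polished steel sleeve, a thin black rubber ring low on it, open at both ends, standing upright on the blue cloth: 50 mm outside diameter, 28 mm bore, 56 mm tall, about 0.4 kg; all are alike. Origin: centre of its underside, z up the bore. At the start plug3 (orange) may be jammed inside it; otherwise it is empty.
- plug3: Orange ribbed masking plug: solid cylinder 28.2 mm diameter over its ribs (27 mm at the ends), 24 mm tall, 30 g. Origin: centre of its lower end face, z along its axis. At the start jammed in sleeve3, its lower end 10 to 22 mm above the sleeve's; it takes 10 to 18 N to slide and drops free when its middle has left the bore. None if there is no such plug this time.
- orange_bin: Orange open plastic bin for orange plugs, loose: 110 mm along its own x, 95 mm along its y, 45 mm high, walls and floor 3 mm, 0.3 kg. Origin: centre of its underside.
- green_bin: Green open plastic bin for green plugs, loose: 110 mm along its own x, 95 mm along its y, 45 mm high, walls and floor 3 mm, 0.3 kg. Origin: centre of its underside.
- tray: Grey shallow tray for cleared sleeves, fixed: 100 mm along its own x, 280 mm along its y, rim 14 mm high, walls and floor 4 mm. Origin: centre of its underside.
- bottle: Bystander: small red bottle with a white cap, 32 mm diameter, 85 mm tall, standing. Origin: centre of its underside.
- cap1: Bystander: black plastic end cap, a shallow round dish 72 mm diameter, 16 mm high. Origin: centre of its underside.
- cap2: Bystander: black plastic end cap, a shallow round dish 72 mm diameter, 16 mm high. Origin: centre of its underside.
Not all that is in view belongs to the job. What is shaped like the sleeve1 but purple or yellow is not meant. What is shaped like the sleeve3 but purple or turquoise is not meant.

How it is judged (in metres and radians):
On the way:
1. A sleeve stands in the nest of the push-out block and the dowel has been pushed down its bore to within 10 mm of its lower end (((horizontal distance between sleeve1 and nest below 0.008 m and z of sleeve1 in the frame of block between 0.04 and 0.049 m and horizontal distance between dowel and sleeve1 below 0.01 m and z of dowel in the frame of sleeve1 below 0.01 m) or (horizontal distance between sleeve2 and nest below 0.008 m and z of sleeve2 in the frame of block between 0.04 and 0.049 m and horizontal distance between dowel and sleeve2 below 0.01 m and z of dowel in the frame of sleeve2 below 0.01 m) or (horizontal distance between sleeve3 and nest below 0.008 m and z of sleeve3 in the frame of block between 0.04 and 0.049 m and horizontal distance between dowel and sleeve3 below 0.01 m and z of dowel in the frame of sleeve3 below 0.01 m))).
At the end, for the whole second after the job is handed in: Each plug lies in the bin of its own colour, below the rim, bins level; each sleeve stands upright (within 0.1 rad) on the tray's floor inside its rim; the dowel stands in its holder (end within 10 mm of the hole's floor, tilt under 0.2 rad); all at rest (x of plug1 in the frame of orange_bin between -0.053 and 0.053 m and y of plug1 in the frame of orange_bin between -0.046 and 0.046 m and z of plug1 in the frame of orange_bin between -0.002 and 0.042 m and linear speed of each of plug1, sleeve1, plug2, sleeve2, plug3, sleeve3, dowel below 0.03 m/s and x of sleeve1 in the frame of tray between -0.025 and 0.025 m and y of sleeve1 in the frame of tray between -0.115 and 0.115 m and z of sleeve1 in the frame of tray between 0 and 0.01 m and angle between each of sleeve1, sleeve2, sleeve3's own z axis and vertical below 0.1 rad and x of plug2 in the frame of green_bin between -0.053 and 0.053 m and y of plug2 in the frame of green_bin between -0.046 and 0.046 m and z of plug2 in the frame of green_bin between -0.002 and 0.042 m and x of sleeve2 in the frame of tray between -0.025 and 0.025 m and y of sleeve2 in the frame of tray between -0.115 and 0.115 m and z of sleeve2 in the frame of tray between 0 and 0.01 m and x of plug3 in the frame of orange_bin between -0.053 and 0.053 m and y of plug3 in the frame of orange_bin between -0.046 and 0.046 m and z of plug3 in the frame of orange_bin between -0.002 and 0.042 m and x of sleeve3 in the frame of tray between -0.025 and 0.025 m and y of sleeve3 in the frame of tray between -0.115 and 0.115 m and z of sleeve3 in the frame of tray between 0 and 0.01 m and horizontal distance between dowel and holder_hole0 below 0.01 m and z of dowel in the frame of holder below 0.02 m and angle between dowel's own z axis and vertical below 0.2 rad and angle between each of orange_bin, green_bin's own z axis and vertical below 0.15 rad); the robot touches nothing.
It fails at once if A bystander (the bottle or a black cap) is shifted more than 3 cm (distance of any of bottle, cap1, cap2 from where it was at the start of the episode above 0.03 m).
It fails at once if The fingers press on a plug while it is still in a sleeve ((contact force between the fingers and plug1 above 1 N and horizontal distance between plug1 and sleeve1 below 0.012 m and z of plug1 in the frame of sleeve1 between -0.012 and 0.056 m) or (contact force between the fingers and plug2 above 1 N and horizontal distance between plug2 and sleeve2 below 0.012 m and z of plug2 in the frame of sleeve2 between -0.012 and 0.056 m) or (contact force between the fingers and plug3 above 1 N and horizontal distance between plug3 and sleeve3 below 0.012 m and z of plug3 in the frame of sleeve3 between -0.012 and 0.056 m)).
Of plug1, plug2, plug3 only 2 to 3 are there at a start; the rules pass over those that are not, and their reading is None.
At some moment in a run one of plug1, plug2, plug3, orange_bin, green_bin may be knocked a few centimetres aside while the robot is not near it.
It also fails if it takes over 210 s, if anything falls off the work surface, if the arm or the gripper's body presses on something with over 40 N, if the wrist force passes 120 N, or if a joint passes its speed limit or range.

ROBOT

A 6-joint arm with a two-finger parallel gripper is mounted at the origin on the work surface. World frame = base frame: x ahead of the robot, y to its left, z up, the work surface at z = 0. Lengths are in mm, angles in rad, forces in N, time in s.
With the tool pointing down it reaches from about 325 to 775 mm from the base axis. Payload 5.5 kg.
Tool frame: the origin (TCP) lies midway between the tips of the shut fingers; the grasp point (between the pads) lies 19 mm behind it; z points along the fingers, y is the direction in which the jaws open and shut (so a half turn about z gives the same grasp; the last joint's range is limited). The gripper opens to 85 mm and grips with 20 to 120 N. Pads are 22 mm wide; open, the fingers measure 114 mm over their backs; the gripper's body (76 mm by 85 mm) begins 54 mm behind the grasp point. The pads swing forward as they close: fully open they stand 13 mm farther back than shut.
Start: joints at [-1.274, 0.091, 1.231, -0, 1.82, -0.057], TCP at [207.879, -562.852, 231.275] pointing down, gripper open.
Joint ranges: [-2.87, 2.87], [-0.86, 2.18], [0.17, 2.46], [-1.51, 4.65], [0.06, 2.69], [-2.65, 2.65]. Speed limits (rad/s): [2.57, 2.57, 3.01, 3.14, 3.14, 3.14].

INTERFACE

Orientations are given as a unit quaternion [w, x, y, z].
In Python, from plant import get_obs, cams, job gives the robot as it stands.
- The arm moves only by the shell command python3 -m pendant 'ROWS' [FORCE]. ROWS is JSON, a list of rows, each a list of 7 numbers: the shift along the tool's x, y, z as a fraction of full scale, then the turn, a rotation vector about the tool's x, y, z as a fraction of full scale, then the opening, from -1 (shut) to 1 (fully open), so that 0 is half open. In form: [[tx, ty, tz, ax, ay, az, gripper], ...]. A call has 1 to 5 rows; each row shifts and turns the commanded pose from where the row before left it, along the tool's axes as they then stand; what a row does not reach is not made up. Full scale, the value 1, is 40 cm for a shift and 1.5 rad for a turn. A row lasts 1/10 s, in which the tool goes at most 50 mm and 8.59 degrees, less where a joint would pass 70% of its speed; a pose out of reach is approached as far as the arm can. A call with a number of a shift or a turn outside -1 to 1 is refused whole. A call with a gripper value outside its range is refused whole. The fingers move at their own pace and stop on an object; FORCE is the grip in N (left out, the last holds). Time passes only in rows, so rows that do not move let the fingers close. It gives the time, the measured TCP pose, the force and the opening at its end, in the units of the state.
- get_obs(): the state, without advancing time (a new reading comes with each control period).
- cams.grab_frame(name): name is "scene" or "top" or "wrist"; returns a dict with "img" (384x512x3 uint8, red, green, blue), "intrinsics" (3x3 intrinsics, pixels), "eye" and "attitude" of the camera in the world; the wrist camera has in their place "hand_eye" (4x4, takes a point from camera to tool coordinates, whose origin is the TCP and whose axes are the flange's). Camera axes: x right, y down, z forward; pixel columns grow to the right and rows downward; lengths in mm; the calibration is good to about 2 mm. The wrist camera is an equidistant fisheye: a pixel r from the principal point sees the ray r / f radians off the axis. A picture is of the moment at which its call begins: read the wrist's pose just before it. There is no depth.
- job.sign_off(): hands the job in, once; it reports no verdict.
The state is a dict: "t": time; "joints": joint angles; "qvel": joint speeds; "joint_efforts": joint torques, N m; "ee_pos": TCP position; "eef_rot": TCP orientation; "ft_force": force on the tool from outside, world axes, zero at the start; "ft_torque": the same for the moment, N m; "width": opening from 0.0 (shut) to 1.0 (fully open).
Only numpy, scipy, OpenCV 4.12 (cv2) and the standard library are available. Lean on these libraries where they do the work, as an engineer would, in place of code of your own. Each camera call takes 0.05 s, during which the arm holds its last target.

## Working session

There is one attempt and no reset: what is moved stays moved. The work goes in short steps, Python scripts to look and compute and a shell command to move; the robot and the scene stay as the last step left them, time stands still between calls to the robot, and variables do not carry over. Pictures are saved under pics/ and viewed, and the job is handed in when it is done.

```bash
ls; mkdir -p pics
python3 - <<'E'
from plant import get_obs, cams, job
import cv2
o=get_obs(); print(o)
for n in ["scene","top","wrist"]:
    f=cams.grab_frame(n); cv2.imwrite(f"pics/a_{n}.png",f["img"][:,:,::-1])
    print(n,{k:v for k,v in f.items() if k!="img"})
E
```

```text
pics
{'t': 0.0, 'joints': array([-1.27369517e+00,  9.18663984e-02,  1.23192656e+00,  1.43868258e-05,
        1.81977338e+00, -5.66900087e-02]), 'qvel': array([ 5.23378140e-04,  2.31779025e-04,  2.21949356e-05, -1.02597423e-03,
        2.11626587e-04,  1.17422244e-03]), 'joint_efforts': array([ 1.96336696e-03, -4.58725047e+01, -4.18026996e+01,  4.81734810e-05,
        1.15837317e-02, -1.76934316e-05]), 'ee_pos': array([ 207.79881765, -562.56343646,  230.12337521]), 'eef_rot': array([-9.80554107e-04,  9.84393943e-01,  1.75976109e-01, -1.11415043e-04]), 'ft_force': array([-0.20147284, -0.7158523 ,  0.01988688]), 'ft_torque': array([-0.03416183, -0.03414628,  0.04950322]), 'width': 1.0002653908809758}
scene {'intrinsics': array([[414.82510172,   0.        , 256.55733537],
       [  0.        , 414.82510172, 181.86605831],
       [  0.        ,   0.        ,   1.        ]]), 'eye': array([1201.60993547,  417.91066787,  781.658249  ]), 'attitude': array([-0.21088571,  0.46261579,  0.78198592, -0.36057159])}
top {'intrinsics': array([[473.65276054,   0.        , 248.86448768],
       [  0.        , 473.65276054, 188.43609743],
       [  0.        ,   0.        ,   1.        ]]), 'eye': array([ 274.86387788,   42.53180129, 1475.61238332]), 'attitude': array([ 0.04632161, -0.7044064 ,  0.70607302, -0.05591793])}
wrist {'intrinsics': array([[297.31863964,   0.        , 255.33424308],
       [  0.        , 297.31863964, 192.51560592],
       [  0.        ,   0.        ,   1.        ]]), 'hand_eye': array([[-2.96313055e-04, -9.60170868e-01, -2.79413342e-01,
         7.13603244e+01],
       [ 9.99999781e-01, -1.19325764e-04, -6.50433749e-04,
         1.10187897e-01],
       [ 5.91186327e-04, -2.79413474e-01,  9.60170694e-01,
        -1.43575474e+02],
       [ 0.00000000e+00,  0.00000000e+00,  0.00000000e+00,
         1.00000000e+00]])}
```

View pics/a_scene.png

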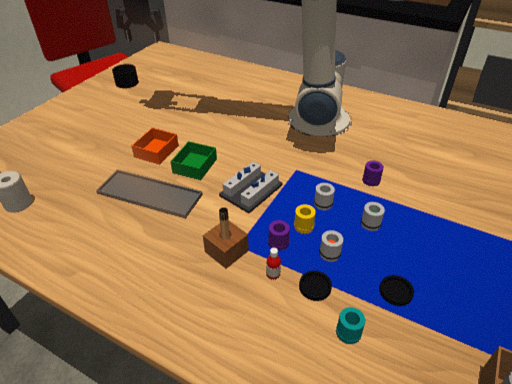

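View pics/a_top.png

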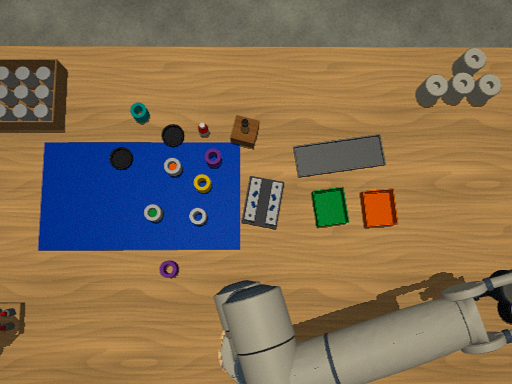

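View pics/a_wrist.png

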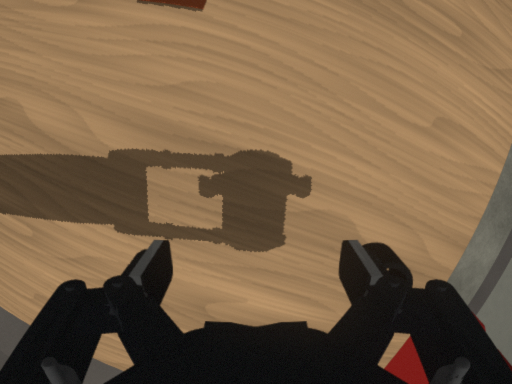

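```bash
cat > h.py <<'E'
from plant import get_obs, cams, job
import cv2, numpy as np
from scipy.spatial.transform import Rotation as R
def q2R(q): return R.from_quat([q[1],q[2],q[3],q[0]]).as_matrix()
def grab(n,save=None):
    o=get_obs(); f=cams.grab_frame(n); f["obs"]=o; f["name"]=n
    if n=="wrist":
        T=np.eye(4);T[:3,:3]=q2R(o["eef_rot"]);T[:3,3]=o["ee_pos"]
        M=T@np.array(f["hand_eye"]); f["R"]=M[:3,:3];f["C"]=M[:3,3]
    else:
        f["R"]=q2R(f["attitude"]);f["C"]=np.array(f["eye"])
    if save: cv2.imwrite(save,f["img"][:,:,::-1])
    return f
def ray(f,u,v):
    K=f["intrinsics"];x=(u-K[0,2])/K[0,0];y=(v-K[1,2])/K[1,1]
    if f["name"]=="wrist":
        r=np.hypot(x,y);d=np.array([x/r*np.sin(r),y/r*np.sin(r),np.cos(r)]) if r>1e-9 else np.array([0,0,1.])
    else:
        d=np.array([x,y,1.])
    d=f["R"]@d;return d/np.linalg.norm(d)
def pt(f,u,v,z):
    d=ray(f,u,v);return f["C"]+d*(z-f["C"][2])/d[2]
def proj(f,p):
    d=f["R"].T@(np.asarray(p,float)-f["C"]);K=f["intrinsics"]
    if f["name"]=="wrist":
        r=np.hypot(d[0],d[1]);th=np.arctan2(r,d[2]);x,y=d[0]/r*th,d[1]/r*th
    else: x,y=d[0]/d[2],d[1]/d[2]
    return np.array([K[0,0]*x+K[0,2],K[1,1]*y+K[1,2]])
def crop(f,x0,y0,x1,y1,s,path,grid=0):
    im=cv2.resize(f["img"][y0:y1,x0:x1,::-1],None,fx=s,fy=s,interpolation=cv2.INTER_CUBIC)
    if grid:
        for x in range((x0//grid+1)*grid,x1,grid):
            cv2.line(im,((x-x0)*s,0),((x-x0)*s,6),(255,255,255),1);cv2.putText(im,str(x),((x-x0)*s-10,16),0,.35,(255,255,255),1)
        for y in range((y0//grid+1)*grid,y1,grid):
            cv2.line(im,(0,(y-y0)*s),(6,(y-y0)*s),(255,255,255),1);cv2.putText(im,str(y),(8,(y-y0)*s+4),0,.35,(255,255,255),1)
    cv2.imwrite(path,im)
E
python3 - <<'E'
from h import *
f=grab("top")
print(proj(f,[0,0,0]),pt(f,263,203,0),pt(f,256,192,0))
crop(f,110,90,290,240,4,"pics/b1.png",10)
crop(f,230,100,410,240,4,"pics/b2.png",10)
g=grab("scene"); crop(g,240,150,440,300,4,"pics/b3.png",10)
E
```

```text
[256.77157371 350.01398184] [443.68794131 -22.08455479   0.        ] [ 4.78540395e+02 -3.19223379e-01  0.00000000e+00]
```

View pics/b1.png

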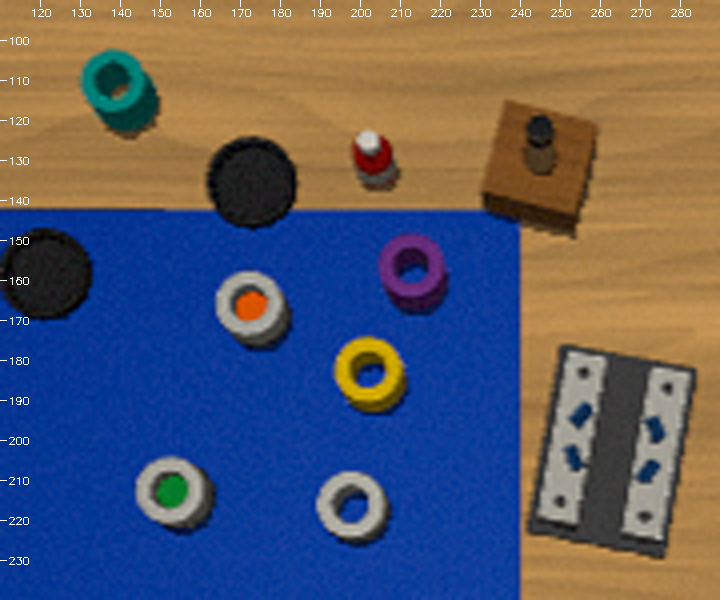

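View pics/b2.png

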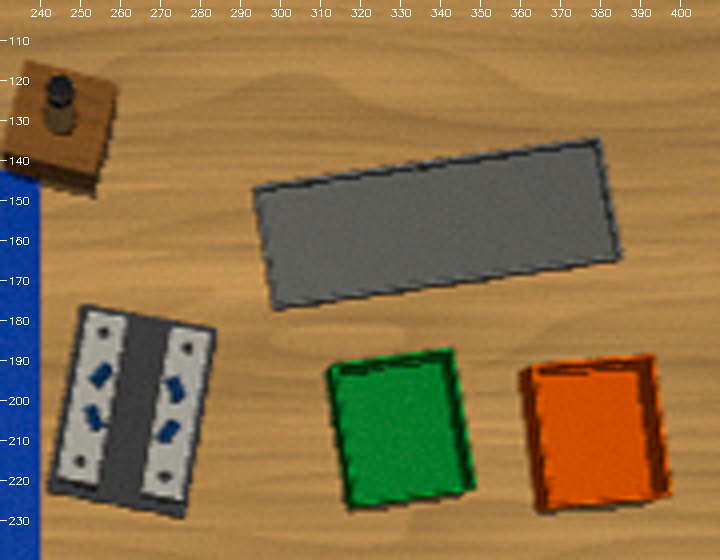

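View pics/b3.png

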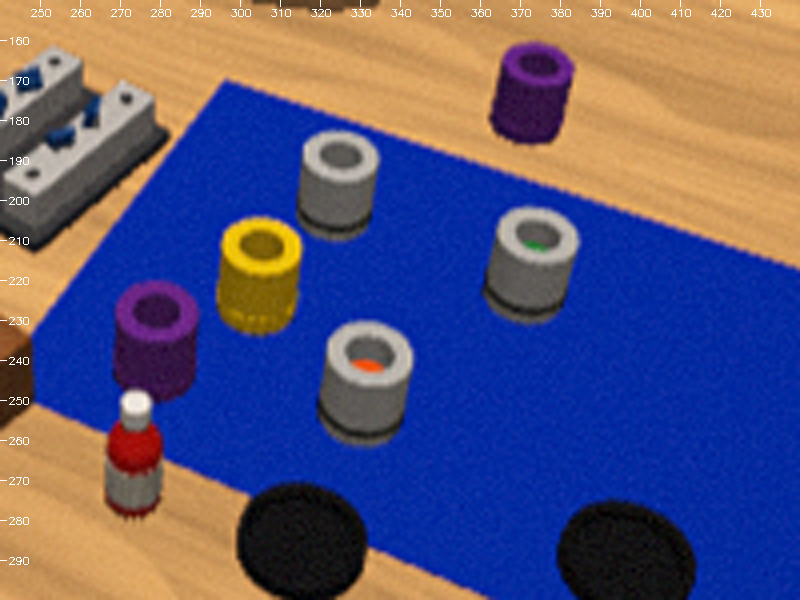

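Run:
```python
from h import *
f=grab("top")
def c(X,Y,x0,y0,s=4): return (X+.5)/s-.5+x0,(Y+.5)/s-.5+y0
def P(n,X,Y,z,x0=110,y0=90):
    u,v=c(X,Y,x0,y0); p=pt(f,u,v,z); print(n,np.round([u,v],1),np.round(p,1),'reach %.0f'%np.hypot(p[0],p[1]))
P("S_orange",250,308,56);P("S_green",173,491,56);P("S_empty",352,506,56)
P("yellow",370,374,56);P("purple",412,270,56)
P("dowel top",540,128,140)
for n,X,Y in [("h0",505,100),("h1",598,125),("h2",575,215),("h3",483,193)]: P(n,X,Y,60)
P("bottle cap",368,140,85);P("cap1",252,182,16);P("cap2",45,273,16)
for n,X,Y in [("b0",566,348),("b1",694,370),("b2",664,556),("b3",530,532)]: P(n,X,Y,12)
for n,X,Y in [("guide",582,413),("guide",655,428),("guide",574,457),("guide",648,470)]: P(n,X,Y,59)
for n,X,Y in [("t0",254,187),("t1",600,140),("t2",622,258),("t3",275,308)]: P(n,X,Y,14,230,100)
for n,X,Y in [("g0",328,366),("g1",452,349),("g2",475,488),("g3",349,510)]: P(n,X,Y,45,230,100)
for n,X,Y in [("o0",520,368),("o1",655,355),("o2",671,492),("o3",540,513)]: P(n,X,Y,45,230,100)
```

```text
S_orange [172.1 166.6] [549.1 256.2  56. ] reach 606
S_green [152.9 212.4] [409.6 311.   56. ] reach 514
S_empty [197.6 216.1] [398.  176.8  56. ] reach 436
yellow [202.1 183.1] [498.2 164.4  56. ] reach 525
purple [212.6 157.1] [578.6 133.3  56. ] reach 594
dowel top [244.6 121.6] [665.9  35.7 140. ] reach 667
h0 [235.9 114.6] [711.7  62.3  60. ] reach 714
h1 [259.1 120.9] [691.8  -9.4  60. ] reach 692
h2 [253.4 143.4] [620.6   8.6  60. ] reach 621
h3 [230.4 137.9] [637.9  79.1  60. ] reach 643
bottle cap [201.6 124.6] [672.6 165.4  85. ] reach 693
cap1 [172.6 135.1] [658.1 262.6  16. ] reach 709
cap2 [120.9 157.9] [584.9 423.   16. ] reach 722
b0 [251.1 176.6] [525.6  15.   12. ] reach 526
b1 [283.1 182.1] [508.  -85.1  12. ] reach 515
b2 [275.6 228.6] [362.7 -59.9  12. ] reach 368
b3 [242.1 222.6] [381.4  43.4  12. ] reach 384
guide [255.1 192.9] [467.7   4.1  59. ] reach 468
guide [273.4 196.6] [456.2 -51.   59. ] reach 459
guide [253.1 203.9] [434.3  10.2  59. ] reach 434
guide [271.6 207.1] [424.4 -45.4  59. ] reach 427
t0 [293.1 146.4] [ 622.1 -118.2   14. ] reach 633
t1 [379.6 134.6] [ 660.4 -394.6   14. ] reach 769
t2 [385.1 164.1] [ 564.8 -407.9   14. ] reach 697
t3 [298.4 176.6] [ 525.1 -133.    14. ] reach 542
g0 [311.6 191.1] [ 474.8 -169.    45. ] reach 504
g1 [342.6 186.9] [ 487.8 -264.4   45. ] reach 555
g2 [348.4 221.6] [ 381.3 -278.5   45. ] reach 472
g3 [316.9 227.1] [ 364.9 -182.5   45. ] reach 408
o0 [359.6 191.6] [ 473.  -316.1   45. ] reach 569
o1 [393.4 188.4] [ 482.9 -420.3   45. ] reach 640
o2 [397.4 222.6] [ 377.9 -427.5   45. ] reach 571
o3 [364.6 227.9] [ 362.3 -327.2   45. ] reach 488
```

```bash
python3 -m pendant '[[0,0,0,0,0,-0.0985,1],[0,0,0,0,0,-0.0985,1],[0,0,0,0,0,-0.0985,1],[0,0,0,0,0,-0.0985,1],[0,0,0,0,0,-0.0985,1]]'; python3 -m pendant '[[0,0,0,0,0,-0.0985,1],[0,0,0,0,0,-0.0985,1],[0.05,0.0135,0,0,0,0,1],[0.105,0.0265,0,0,0,0,1],[0.105,0.0265,0,0,0,0,1]]'; python3 -m pendant '[[0.105,0.0265,0,0,0,0,1],[0.105,0.0265,0,0,0,0,1],[0.105,0.0265,0,0,0,0,1],[0.105,0.0265,0,0,0,0,1],[0.105,0.0265,0,0,0,0,1]]'
```

```text
t: 0.8
ee_pos: [207.9, -562.8, 231.2]
eef_rot: [-0.0, 0.853, 0.522, 0.0]
ft_force: [0.3, -0.3, -0.4]
width: 1.0
t: 1.3
ee_pos: [253.0, -464.5, 230.7]
eef_rot: [-0.0, 0.769, 0.639, 0.0]
ft_force: [0.6, -0.6, 0.6]
width: 1.001
t: 1.8
ee_pos: [343.6, -266.9, 231.4]
eef_rot: [0.0, 0.769, 0.639, 0.0]
ft_force: [1.7, 0.6, 0.5]
width: 1.002
```

```bash
python3 -m pendant '[[0.1,0.025,0,0,0,0,1],[0.1,0.025,0,0,0,0,1],[0.1,0.025,0,0,0,0,1],[0.1,0.025,0,0,0,0,1],[0.1,0.025,0,0,0,0,1]]'; python3 -m pendant '[[0.1,0.025,0,0,0,0,1],[0.1,0.025,0,0,0,0,1],[0.09,0.025,0,0,0,0,1],[0,0,0,0,0,0,1],[0,0,0,0,0,0,1]]'
python3 - <<'E'
from h import *
f=grab("wrist","pics/c.png"); print(f["obs"]["ee_pos"],f["obs"]["eef_rot"],f["C"])
cv2.imwrite("pics/c15.png",cv2.resize(f["img"][:,:,::-1],(768,576),interpolation=cv2.INTER_CUBIC))
E
```

```text
t: 2.3
ee_pos: [429.1, -79.3, 231.5]
eef_rot: [0.0, 0.769, 0.64, 0.0]
ft_force: [1.2, -0.6, -0.2]
width: 1.002
t: 2.8
ee_pos: [479.3, 28.2, 231.0]
eef_rot: [-0.0, 0.768, 0.64, -0.0]
ft_force: [0.9, 0.5, 0.2]
width: 0.998
[479.25240972  28.21589117 231.0086515 ] [-1.34200837e-04  7.68058034e-01  6.40380075e-01 -4.45525638e-04] [492.38906794  98.23934111 374.5473987 ]
```

View pics/c15.png

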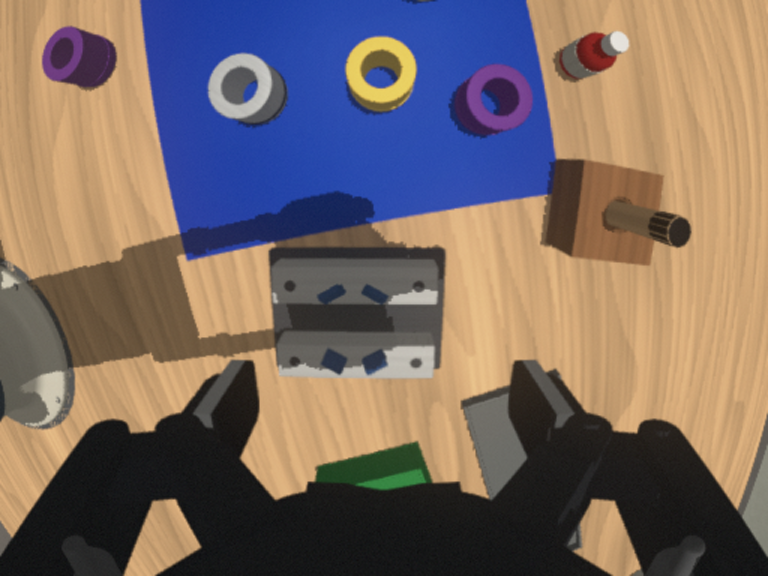

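Run:
```python
from h import *
f=grab("wrist")
crop(f,170,155,310,260,5,"pics/d1.png",10)
crop(f,360,95,470,185,6,"pics/d2.png",10)
crop(f,130,25,290,95,5,"pics/d3.png",10)
```

```text
(no output)
```

View pics/d1.png

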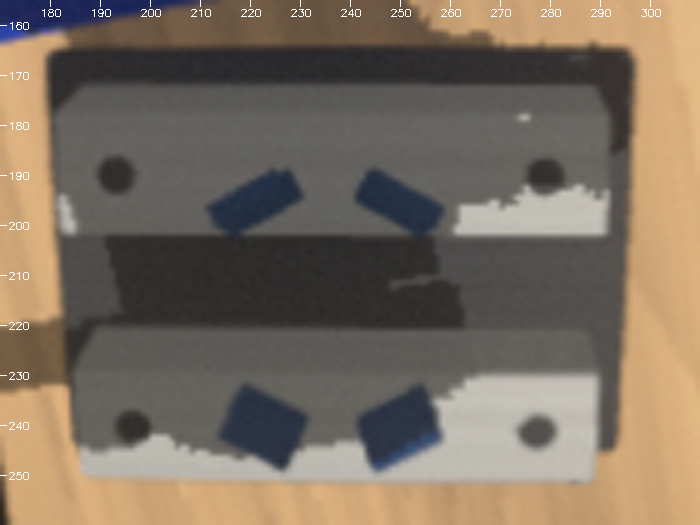

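View pics/d2.png

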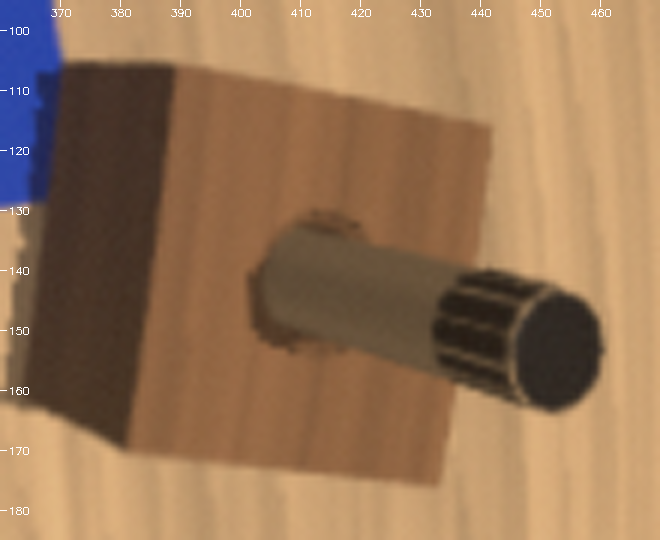

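View pics/d3.png

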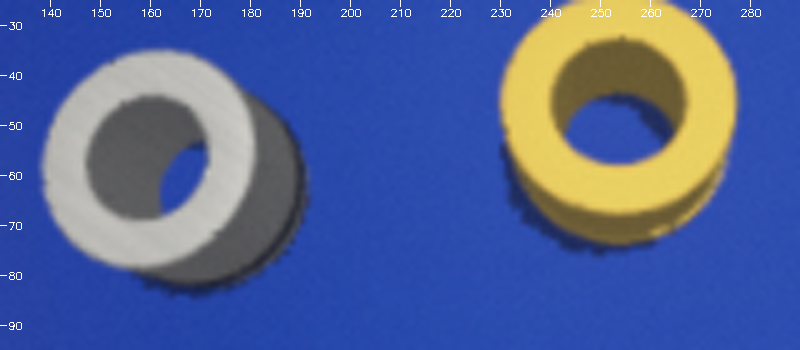

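Run:
```python
from h import *
f=grab("wrist")
def P(X,Y,z,x0,y0,s): 
    return pt(f,(X+.5)/s-.5+x0,(Y+.5)/s-.5+y0,z)
A=[P(x,y,44,170,155,5) for x,y in [(57,113),(611,112),(608,236),(63,236),(76,373),(598,373),(597,480),(80,478)]]
A=np.array(A)[:,:2]; print(np.round(A,1)); print("rail centre",A.mean(0), "lens",[np.round(np.linalg.norm(A[i]-A[j]),1) for i,j in [(0,1),(3,2),(4,5),(7,6),(0,3),(4,7),(0,7),(1,6)]])
H=np.array([P(x,y,44,170,155,5) for x,y in [(116,175),(545,175),(537,432),(132,427)]])[:,:2]; print("holes centre",H.mean(0)); 
for i,j in [(0,1),(3,2)]:
    d=H[j]-H[i]; print("yaw",np.degrees(np.arctan2(d[1],d[0])),np.linalg.norm(d))
for i,j in [(0,1),(3,2),(4,5),(7,6)]:
    d=A[j]-A[i]; print("yaw",np.degrees(np.arctan2(d[1],d[0])))
B=np.array([P(x,y,12,170,155,5) for x,y in [(48,53),(632,50)]]); print(B)
T=np.array([P(x,y,60,360,95,6) for x,y in [(176,66),(491,126),(438,487),(126,452)]])[:,:2]; print("holder",np.round(T,1),T.mean(0))
print("dowel top",P(557,350,140,360,95,6))
print("hole mouth",P(312,281,60,360,95,6))
print("S_empty", P(149,160,56,130,25,5))
```

```text
[[392.9  36.3]
 [519.4  12.8]
 [514.2 -16.7]
 [386.8   6.8]
 [380.7 -28.2]
 [506.8 -50.9]
 [502.4 -80. ]
 [373.8 -56.7]]
rail centre [447.13014136 -22.0770274 ] lens [np.float64(128.6), np.float64(129.5), np.float64(128.1), np.float64(130.7), np.float64(30.2), np.float64(29.3), np.float64(95.0), np.float64(94.3)]
holes centre [446.4954376  -22.20176973]
yaw -10.557334862135235 100.31069030588583
yaw -10.885530355555868 100.49213017420125
yaw -10.555935214151619
yaw -10.452651132009748
yaw -10.21413455544837
yaw -10.273116857483886
[[384.75972144  46.16000978  12.        ]
 [529.68454657  19.43281293  12.        ]]
holder [[640.9  79. ]
 [713.3  60.6]
 [694.7 -12. ]
 [622.1   7.1]] [667.73766522  33.64674859]
dowel top [667.84807555  33.91435142 140.        ]
hole mouth [666.17729984  34.49115516  60.        ]
S_empty [400.96003199 176.15054606  56.        ]
```

```bash
cat >> h.py <<'E'
def go(x,y,z,yaw=None):
    o=get_obs();Rm=q2R(o["eef_rot"]);d=Rm.T@(np.array([x,y,z])-o["ee_pos"])/400
    print("at",np.round(o["ee_pos"],1),"tool y yaw %.2f"%np.degrees(np.arctan2(Rm[1,1],Rm[0,1])),"w %.3f"%o["width"],"t %.2f"%o["t"]);print("delta full-scale",np.round(d,4),"rows>=",int(np.ceil(np.linalg.norm(d)/0.115)))
def obsline():
    o=get_obs();print(np.round(o["ee_pos"],1),np.round(o["ft_force"],1),"w %.3f t %.2f"%(o["width"],o["t"]))
E
python3 -m pendant '[[0.0658,-0.0518,0.0555,0,0,0,1],[0.0658,-0.0518,0.0555,0,0,0,1],[0.0658,-0.0518,0.0555,0,0,0,1],[0.0658,-0.0518,0.0555,0,0,0,1],[0.0658,-0.0518,0.0555,0,0,0,1]]'; python3 -m pendant '[[0,0,0,0,0,0,1],[0,0,0,0,0,0,1]]'
python3 - <<'E'
from h import *
f=grab("wrist"); go(401,176,120)
cv2.imwrite("pics/e.png",cv2.resize(f["img"][:,:,::-1],(768,576),interpolation=cv2.INTER_CUBIC))
E
```

```text
t: 3.45
ee_pos: [400.9, 175.7, 119.8]
eef_rot: [0.0, 0.769, 0.639, 0.001]
ft_force: [-0.4, 0.1, 0.4]
width: 1.0
t: 3.65
ee_pos: [401.1, 175.3, 120.2]
eef_rot: [0.0, 0.769, 0.64, -0.0]
ft_force: [-0.4, -0.3, 0.1]
width: 0.998
at [401.9 175.  121. ] tool y yaw -10.52 w 1.000 t 3.70
delta full-scale [ 0.002  -0.0027  0.0026] rows>= 1
```

View pics/e.png

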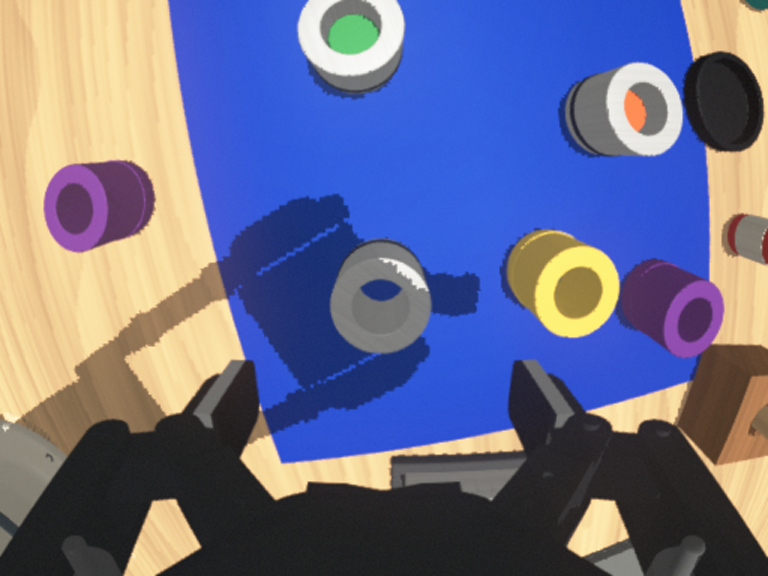

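```bash
cat >> h.py <<'E'
from scipy.optimize import least_squares
def fitcirc(f,pts,z,r,x0,y0,s):
    "pts: edge pixels in crop; back-project to plane z, fit circle centre with radius r known"
    Q=np.array([pt(f,(X+.5)/s-.5+x0,(Y+.5)/s-.5+y0,z)[:2] for X,Y in pts])
    g=least_squares(lambda c:np.hypot(*(Q-c).T)-r,Q.mean(0)); print("centre",np.round(g.x,1),"resid",np.round(g.fun,1)); return g.x
def ring(f,c,z,r,im,x0,y0,s,col=(0,0,255)):
    for a in np.linspace(0,2*np.pi,90):
        u,v=proj(f,[c[0]+r*np.cos(a),c[1]+r*np.sin(a),z]); cv2.circle(im,(int((u-x0+.5)*s),int((v-y0+.5)*s)),1,col,-1)
def overlay(f,rings,x0,y0,x1,y1,s,path):
    im=cv2.resize(f["img"][y0:y1,x0:x1,::-1],None,fx=s,fy=s,interpolation=cv2.INTER_CUBIC)
    for c,z,r in rings: ring(f,c,z,r,im,x0,y0,s)
    cv2.imwrite(path,im)
E
python3 - <<'E'
from h import *
f=grab("wrist"); print(f["obs"]["ee_pos"])
c=(400.96,176.15)
overlay(f,[(c,56,25),(c,56,14),(c,0,25)],190,140,320,250,6,"pics/e1.png")
gr=pt(f,352/1.5,33/1.5,46);print(gr); orr=pt(f,645/1.5,110/1.5,56);print(orr)
E
```

```text
[401.90220652 175.01291769 121.02345304]
[412.50841234 312.11393143  46.        ]
[555.14301494 255.15632902  56.        ]
```

View pics/e1.png

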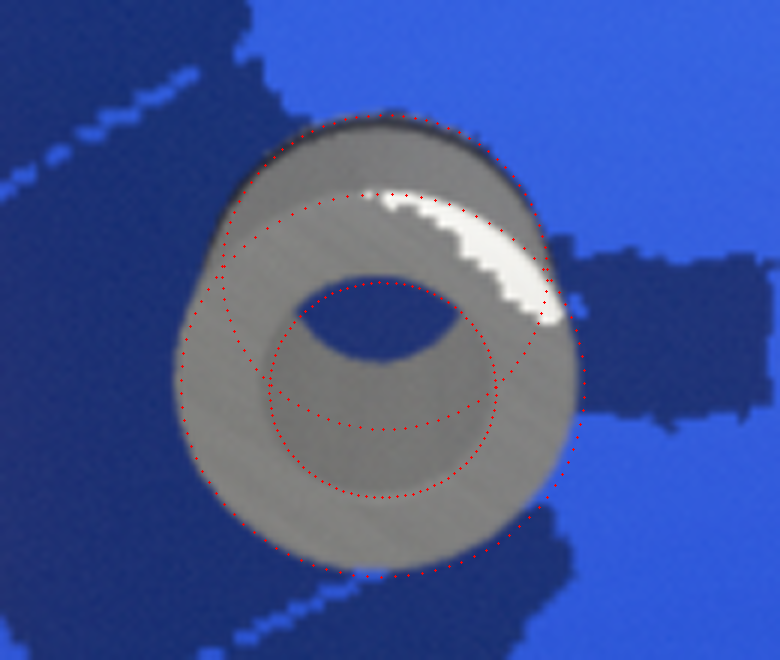

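```bash
python3 -m pendant '[[0.002,-0.002,0.06,0,0,0,1],[0,0,0.08,0,0,0,1],[0,0,0.07,0,0,0,1],[0,0,0.0325,0,0,0,1],[0,0,0,0,0,0,1]]'; python3 -m pendant '[[0,0,0,0,0,0,-1],[0,0,0,0,0,0,-1],[0,0,0,0,0,0,-1],[0,0,0,0,0,0,-1],[0,0,0,0,0,0,-1]]' 60;  python3 -m pendant '[[0,0,0,0,0,0,-1],[0,0,0,0,0,0,-1],[0,0,0,0,0,0,-1]]'
python3 - <<'E'
from h import *
obsline()
f=grab("wrist"); 
cv2.imwrite("pics/e2.png",cv2.resize(f["img"][:,:,::-1],(768,576),interpolation=cv2.INTER_CUBIC))
E
```

```text
t: 4.25
ee_pos: [400.3, 175.7, 22.1]
eef_rot: [-0.0, 0.769, 0.639, -0.001]
ft_force: [-0.3, -0.6, 0.7]
width: 1.003
t: 4.75
ee_pos: [401.9, 177.3, 25.5]
eef_rot: [0.001, 0.769, 0.64, 0.002]
ft_force: [-0.8, -0.3, 6.6]
width: 0.569
t: 5.05
ee_pos: [401.9, 177.3, 25.5]
eef_rot: [0.001, 0.769, 0.64, 0.002]
ft_force: [-1.8, -1.3, 5.0]
width: 0.576
[401.9 177.3  25.5] [-1.8 -1.3  5. ] w 0.576 t 5.05
```

View pics/e2.png

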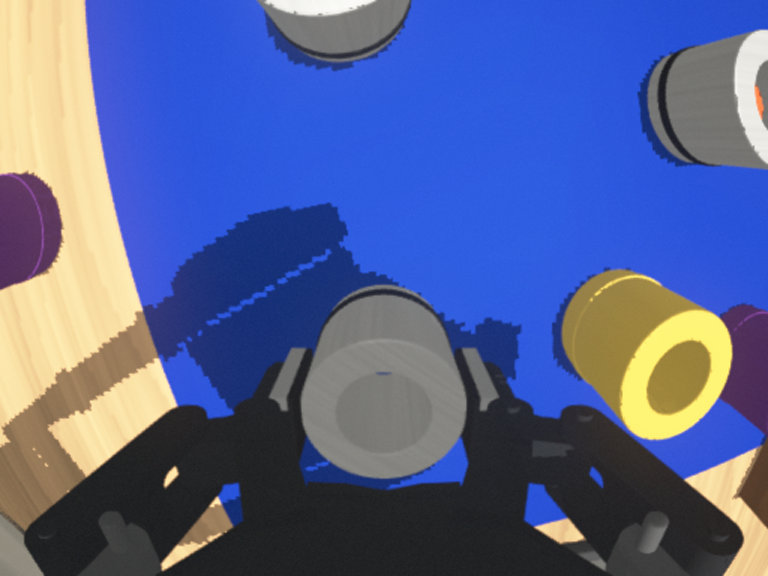

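```bash
python3 -m pendant '[[0,0,-0.03,0,0,0,-1],[0,0,-0.08,0,0,0,-1],[0,0,-0.08,0,0,0,-1],[0,0,-0.06,0,0,0,-1],[0,0,0,0,0,0,-1]]'; python3 -m pendant '[[-0.05,0.03,0,0,0,0,-1],[-0.0903,0.0559,0,0,0,0,-1],[-0.0903,0.0559,0,0,0,0,-1],[-0.0903,0.0559,0,0,0,0,-1],[-0.0903,0.0559,0,0,0,0,-1]]'; python3 -m pendant '[[-0.0903,0.0559,0,0,0,0,-1],[-0.0903,0.0559,0,0,0,0,-1],[-0.0903,0.0559,0,0,0,0,-1],[-0.0903,0.0559,0,0,0,0,-1],[-0.0903,0.0559,0,0,0,0,-1]]';python3 -m pendant '[[-0.0903,0.0559,0,0,0,0,-1],[-0.0903,0.0559,0,0,0,0,-1],[-0.0903,0.0559,0,0,0,0,-1],[-0.0404,0.0262,0,0,0,0,-1],[0,0,0,0,0,0,-1]]'
python3 - <<'E'
from h import *
go(603.5,-337,29)
f=grab("wrist"); 
cv2.imwrite("pics/e3.png",cv2.resize(f["img"][:,:,::-1],(768,576),interpolation=cv2.INTER_CUBIC))
E
```

```text
t: 5.6
ee_pos: [402.5, 177.5, 127.8]
eef_rot: [0.001, 0.769, 0.64, 0.003]
ft_force: [0.8, 0.5, -2.9]
width: 0.574
t: 6.1
ee_pos: [470.1, -4.8, 121.5]
eef_rot: [-0.001, 0.769, 0.64, -0.001]
ft_force: [2.0, -0.4, -3.7]
width: 0.571
t: 6.6
ee_pos: [547.3, -202.7, 121.0]
eef_rot: [-0.001, 0.769, 0.64, -0.001]
ft_force: [1.7, 0.2, -2.3]
width: 0.574
t: 7.1
ee_pos: [600.5, -340.2, 119.5]
eef_rot: [-0.002, 0.77, 0.639, -0.001]
ft_force: [-0.5, 0.7, -3.2]
width: 0.57
at [ 600.5 -340.2  119.5] tool y yaw -10.64 w 0.570 t 7.10
delta full-scale [0.0091 0.0068 0.2263] rows>= 2
```

View pics/e3.png

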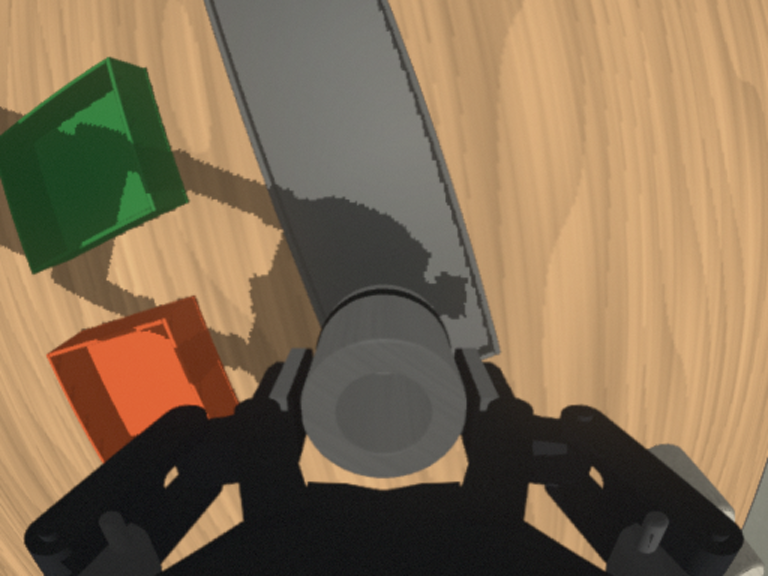

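```bash
python3 -m pendant '[[0.009,0.007,0.06,0,0,0,-1],[0,0,0.08,0,0,0,-1],[0,0,0.06,0,0,0,-1],[0,0,0.02,0,0,0,-1],[0,0,0,0,0,0,-1]]'; python3 -m pendant '[[0,0,0.004,0,0,0,-1],[0,0,0,0,0,0,-1]]';  python3 -m pendant '[[0,0,0,0,0,0,0.3],[0,0,0,0,0,0,0.6],[0,0,0,0,0,0,0.8],[0,0,0,0,0,0,0.8]]'; python3 -m pendant '[[0,0,-0.05,0,0,0,0.8],[0,0,-0.08,0,0,0,0.8],[0,0,-0.1,0,0,0,1],[0,0,0,0,0,0,1]]'
python3 - <<'E'
from h import *
obsline()
f=grab("wrist"); 
cv2.imwrite("pics/e4.png",cv2.resize(f["img"][:,:,::-1],(768,576),interpolation=cv2.INTER_CUBIC))
E
```

```text
t: 7.65
ee_pos: [603.7, -333.1, 33.2]
eef_rot: [-0.002, 0.768, 0.64, -0.001]
ft_force: [0.2, -0.4, -3.4]
width: 0.573
t: 7.85
ee_pos: [605.6, -335.1, 35.8]
eef_rot: [0.001, 0.769, 0.64, 0.001]
ft_force: [0.9, 0.4, -2.5]
width: 0.574
t: 8.25
ee_pos: [605.0, -335.0, 34.5]
eef_rot: [0.001, 0.769, 0.64, 0.0]
ft_force: [0.5, -0.7, 0.1]
width: 0.902
t: 8.65
ee_pos: [607.2, -336.3, 134.3]
eef_rot: [0.006, 0.769, 0.64, 0.002]
ft_force: [0.3, -0.5, 1.2]
width: 0.999
[ 607.2 -336.3  134.3] [ 0.3 -0.5  1.2] w 0.999 t 8.65
```

View pics/e4.png

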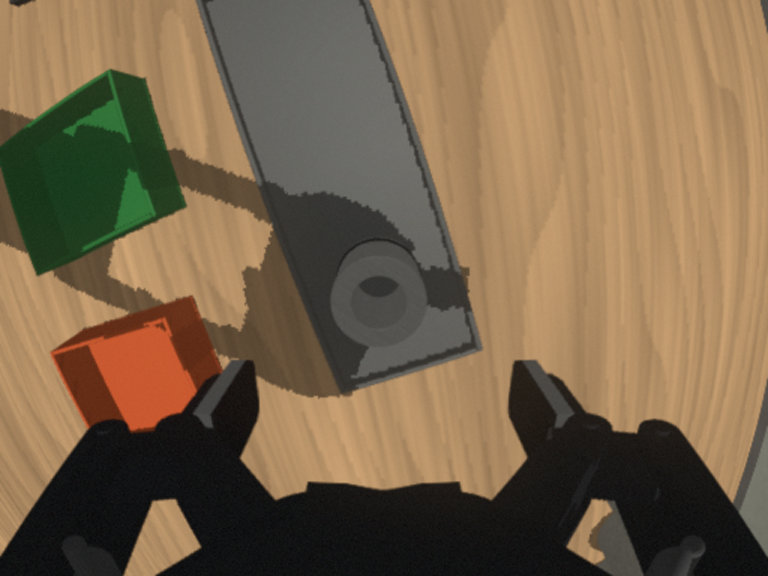

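```bash
python3 -m pendant '[[0,0,0,0,0,0,1]]'|grep -E "ee_pos|eef"; python3 -m pendant '[[0,0,0,0,0,0,1]]'|grep -E "ee_pos|eef"; python3 -m pendant '[[0,0,0,0,0,0,1]]'|grep -E "ee_pos|eef"; python3 -m pendant '[[0.0723,-0.02,-0.0575,0,0,0,1],[0.1,-0.028,-0.0575,0,0,0,1],[0.1023,-0.0283,0,0,0,0,1],[0.1023,-0.0283,0,0,0,0,1],[0.1023,-0.0283,0,0,0,0,1]]'; python3 -m pendant '[[0.1023,-0.0283,0,0,0,0,1],[0.1023,-0.0283,0,0,0,0,1],[0.1023,-0.0283,0,0,0,0,1],[0.1023,-0.0283,0,0,0,0,1],[0.1023,-0.0283,0,0,0,0,1]]';python3 -m pendant '[[0.1023,-0.0283,0,0,0,0,1],[0.1023,-0.0283,0,0,0,0,1],[0.1023,-0.0283,0,0,0,0,1],[0.0323,-0.0083,0,0,0,0,1],[0,0,0,0,0,0,1]]'; python3 -m pendant '[[0,0,0,0,0,0,1]]'|grep -E "ee_pos|eef"
python3 - <<'E'
from h import *
go(552,256,120)
f=grab("wrist"); 
cv2.imwrite("pics/g1.png",cv2.resize(f["img"][:,:,::-1],(768,576),interpolation=cv2.INTER_CUBIC))
E
```

```text
ee_pos: [604.8, -334.8, 125.7]
eef_rot: [0.0, 0.769, 0.64, 0.0]
ee_pos: [604.1, -334.4, 123.7]
eef_rot: [-0.001, 0.769, 0.64, -0.0]
ee_pos: [604.1, -334.4, 123.6]
eef_rot: [-0.002, 0.769, 0.64, -0.0]
t: 9.5
ee_pos: [586.7, -135.0, 170.8]
eef_rot: [-0.001, 0.769, 0.64, -0.0]
ft_force: [0.6, -0.2, -0.4]
width: 1.0
t: 10.0
ee_pos: [568.0, 76.5, 170.7]
eef_rot: [-0.0, 0.769, 0.64, -0.001]
ft_force: [0.2, 0.2, -0.4]
width: 0.998
t: 10.5
ee_pos: [556.1, 216.7, 170.6]
eef_rot: [-0.0, 0.768, 0.641, -0.001]
ft_force: [0.1, -0.7, -0.4]
width: 0.999
ee_pos: [556.8, 214.1, 171.0]
eef_rot: [0.0, 0.769, 0.64, -0.001]
at [556.8 214.1 171. ] tool y yaw -10.48 w 0.999 t 10.60
delta full-scale [ 0.1009 -0.0309  0.1275] rows>= 2
```

View pics/g1.png

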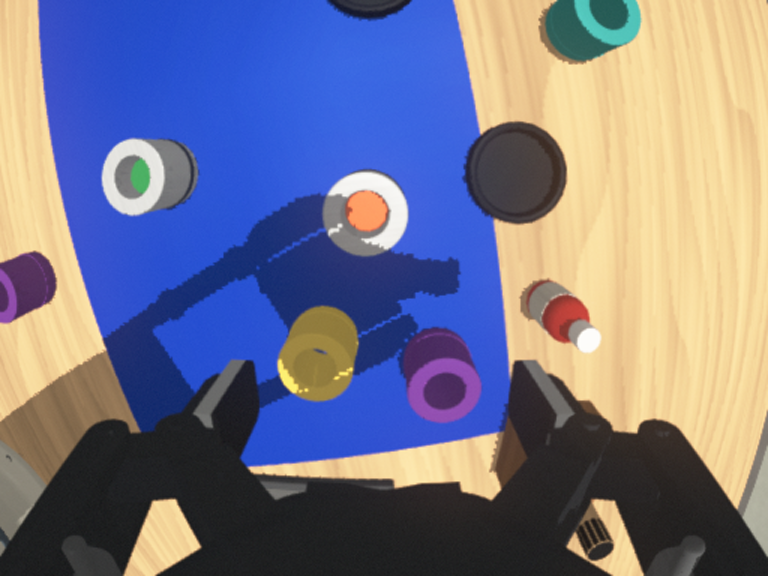

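Run:
```python
from h import *
f=grab("wrist"); print(f["obs"]["ee_pos"])
c=fitcirc(f,[(322,212),(408,212),(365,170),(365,256)],56,25,0,0,1.5)
overlay(f,[(c,56,25),(c,56,14),(c,0,25)],190,90,300,190,6,"pics/g2.png")
g=fitcirc(f,[(102,177),(165,175),(133,140),(136,215)],56,25,0,0,1.5)
for k in ("yellow",325,370),("purple",443,390): print(k,pt(f,k[1]/1.5,k[2]/1.5,56))
```

```text
[557.03537829 213.61381828 171.28439474]
centre [554.4 256.4] resid [0.1 0.1 0.4 0.4]
centre [411.9 311.9] resid [ 0.   0.1 -0.6 -0.6]
('yellow', 325, 370) [509.36702688 162.24366466  56.        ]
('purple', 443, 390) [582.83694098 133.26842042  56.        ]
```

View pics/g2.png

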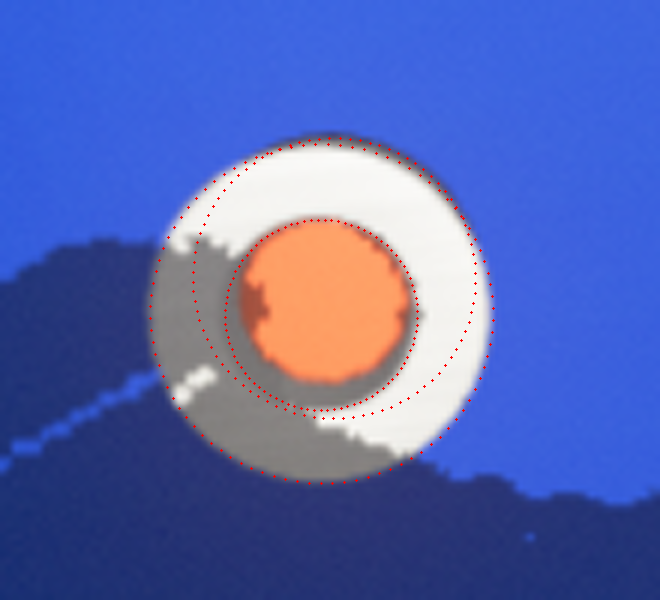

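```bash
python3 -m pendant '[[0.05,-0.0125,0.05,0,0,0,1],[0.0536,-0.013,0.05,0,0,0,1],[0,0,0.1,0,0,0,1],[0,0,0.09,0,0,0,1],[0,0,0.06,0,0,0,1]]'; python3 -m pendant '[[0,0,0.02,0,0,0,1],[0,0,0,0,0,0,1],[0,0,0,0,0,0,1]]'
python3 - <<'E'
from h import *
go(554.4,256.4,23)
E
python3 -m pendant '[[0,0,0,0,0,0,-1],[0,0,0,0,0,0,-1],[0,0,0,0,0,0,-1],[0,0,0,0,0,0,-1],[0,0,0,0,0,0,-1]]' 60;  python3 -m pendant '[[0,0,0,0,0,0,-1],[0,0,0,0,0,0,-1]]'
python3 - <<'E'
from h import *
obsline()
f=grab("wrist"); 
cv2.imwrite("pics/g3.png",cv2.resize(f["img"][:,:,::-1],(768,576),interpolation=cv2.INTER_CUBIC))
E
```

```text
t: 11.2
ee_pos: [553.5, 255.6, 28.5]
eef_rot: [-0.0, 0.769, 0.639, -0.002]
ft_force: [-0.3, -0.0, 0.2]
width: 0.996
t: 11.5
ee_pos: [555.5, 257.3, 25.6]
eef_rot: [0.0, 0.769, 0.639, 0.001]
ft_force: [0.4, -0.1, 0.5]
width: 1.001
at [555.5 257.3  25.6] tool y yaw -10.53 w 1.001 t 11.50
delta full-scale [-0.0027 -0.0023  0.0064] rows>= 1
t: 12.0
ee_pos: [555.1, 258.1, 25.6]
eef_rot: [0.0, 0.769, 0.64, 0.001]
ft_force: [-0.4, 0.2, 5.8]
width: 0.575
t: 12.2
ee_pos: [555.1, 258.1, 25.6]
eef_rot: [0.0, 0.769, 0.64, 0.001]
ft_force: [-0.3, -0.7, 6.3]
width: 0.569
[555.1 258.1  25.6] [-0.3 -0.7  6.3] w 0.569 t 12.20
```

View pics/g3.png

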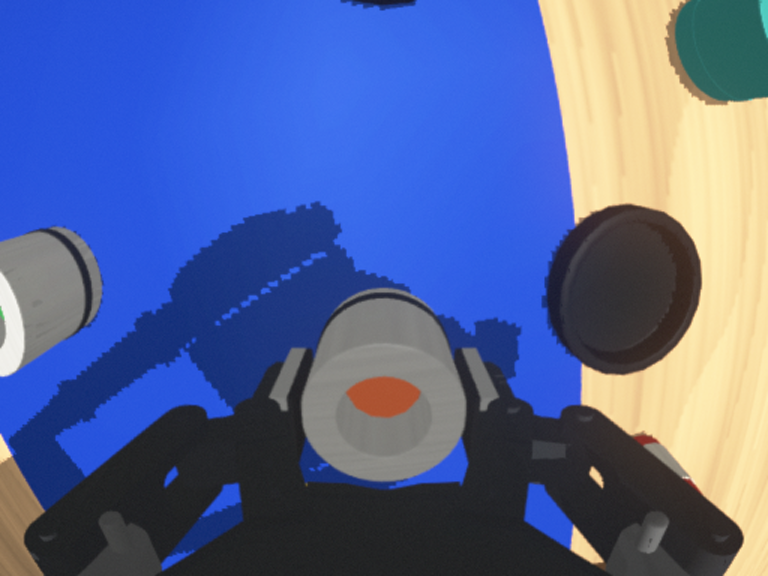

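Run:
```python
from h import *
f=grab("wrist"); p=f["obs"]["ee_pos"]; print(p)
c=fitcirc(f,[(301,410),(467,410),(384,482),(384,343)],56,25,0,0,1.5)
Rm=q2R(f["obs"]["eef_rot"]); print("offset in tool",Rm.T@(np.array([c[0],c[1],p[2]])-p))
overlay(f,[(c,56,25),(c,56,14),(c,0,25)],180,180,330,330,5,"pics/g4.png")
go(446.8,-22.1,25.6)
```

```text
[555.13862059 258.05387619  25.58411504]
centre [555.1 255.8] resid [-0. -0. -0. -0.]
offset in tool [-2.25914423  0.40585425 -0.00229913]
at [555.1 258.1  25.6] tool y yaw -10.46 w 0.573 t 12.30
delta full-scale [-0.7379 -0.1391 -0.0015] rows>= 7
```

View pics/g4.png

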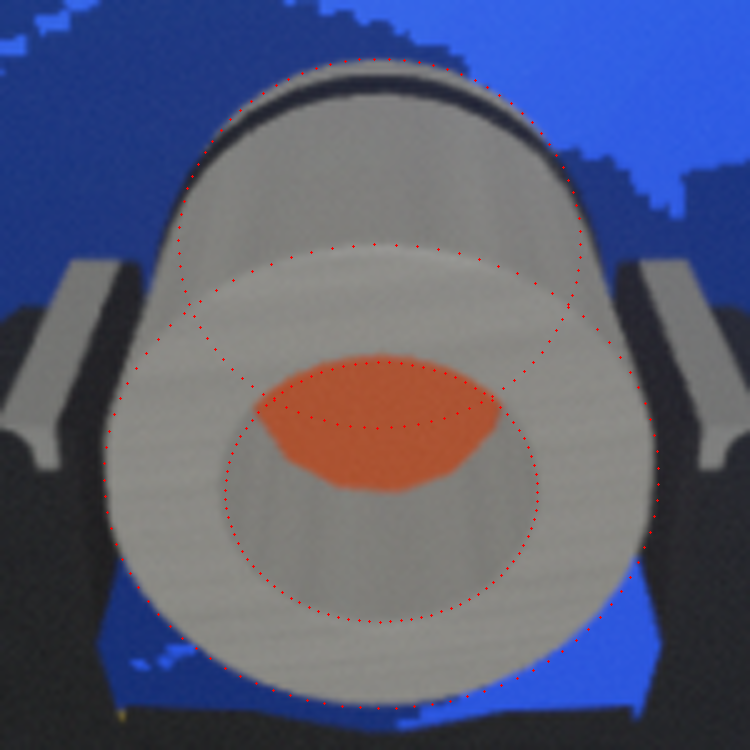

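```bash
python3 -m pendant '[[0,0,-0.03,0,0,0,-1],[0,0,-0.08,0,0,0,-1],[0,0,-0.08,0,0,0,-1],[0,0,-0.06,0,0,0,-1],[-0.05,-0.01,0,0,0,0,-1]]'; python3 -m pendant '[[-0.1046,-0.0202,0,0,0,0,-1],[-0.1046,-0.0202,0,0,0,0,-1],[-0.1046,-0.0202,0,0,0,0,-1],[-0.1046,-0.0202,0,0,0,0,-1],[-0.1046,-0.0202,0,0,0,0,-1]]'; python3 -m pendant '[[-0.1046,-0.0202,0,0,0,0,-1],[-0.0544,-0.0102,0,0,0,0,-1],[0,0,0,0,0,0,-1],[0,0,0,0,0,0,-1],[0,0,0,0,0,0,-1]]'
python3 - <<'E'
from h import *
go(446.8,-19.8,125)
f=grab("wrist"); 
crop(f,130,170,380,340,3,"pics/g5.png",10)
E
```

```text
t: 12.8
ee_pos: [548.5, 240.8, 128.7]
eef_rot: [0.001, 0.768, 0.64, 0.004]
ft_force: [0.0, -0.2, -3.5]
width: 0.575
t: 13.3
ee_pos: [467.6, 39.0, 123.4]
eef_rot: [-0.0, 0.768, 0.64, -0.0]
ft_force: [0.4, -0.8, -3.6]
width: 0.574
t: 13.8
ee_pos: [445.6, -19.3, 123.6]
eef_rot: [-0.0, 0.768, 0.64, 0.0]
ft_force: [-0.2, -0.5, -3.9]
width: 0.571
at [445.6 -19.3 123.6] tool y yaw -10.43 w 0.571 t 13.80
delta full-scale [-0.0007  0.0033 -0.0035] rows>= 1
```

View pics/g5.png

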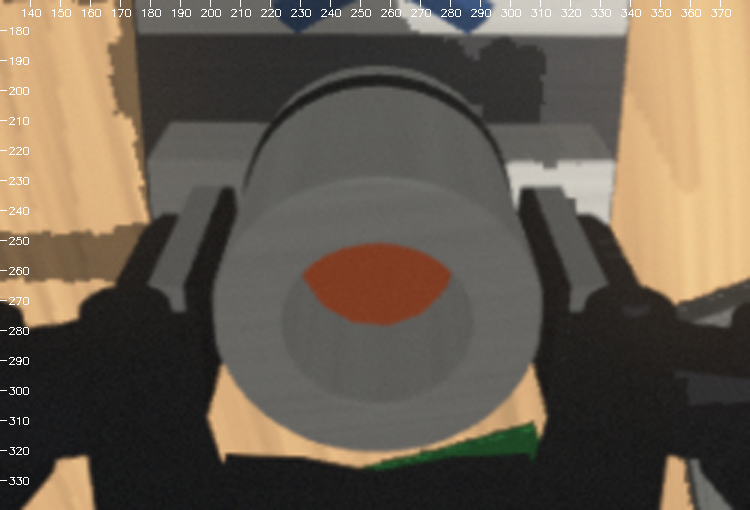

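```bash
cat >> h.py <<'E'
def blocklines(f,c,yaw,path,x0,y0,x1,y1,s):
    im=cv2.resize(f["img"][y0:y1,x0:x1,::-1],None,fx=s,fy=s,interpolation=cv2.INTER_CUBIC)
    ca,sa=np.cos(np.radians(yaw)),np.sin(np.radians(yaw))
    def W(a,b,z): return [c[0]+ca*a-sa*b,c[1]+sa*a+ca*b,z]
    def L(a,b,z,a2,b2,col):
        for t in np.linspace(0,1,100):
            u,v=proj(f,W(a+(a2-a)*t,b+(b2-b)*t,z));cv2.circle(im,(int((u-x0+.5)*s),int((v-y0+.5)*s)),1,col,-1)
    for b in (17.5,47.5,-17.5,-47.5): L(-65,b,44,65,b,(0,0,255))
    for a in (65,-65):
        L(a,17.5,44,a,47.5,(0,0,255));L(a,-17.5,44,a,-47.5,(0,0,255))
    for b in (55,-55): L(-75,b,12,75,b,(0,255,255))
    cv2.imwrite(path,im)
E
python3 - <<'E'
from h import *
f=grab("wrist"); print(f["obs"]["ee_pos"])
blocklines(f,(446.8,-22.1),-10.5,"pics/g6.png",130,120,380,290,3)
E
```

```text
[445.59452859 -19.14141587 123.54817253]
```

View pics/g6.png

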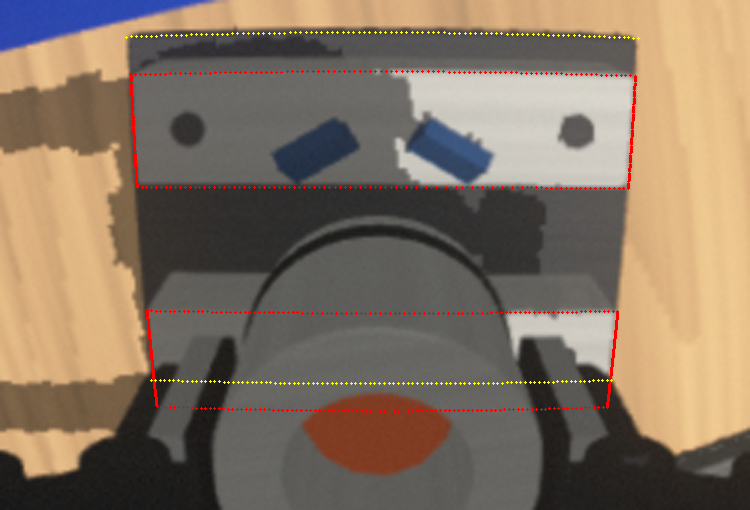

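```bash
python3 -m pendant '[[-0.001,0.0032,0.04,0,0,0,-1],[0,0,0.04,0,0,0,-1],[0,0,0.015,0,0,0,-1],[0,0,0,0,0,0,-1],[0,0,0,0,0,0,-1]]';  python3 -m pendant '[[0,0,0.008,0,0,0,-1],[0,0,0.008,0,0,0,-1],[0,0,0.008,0,0,0,-1],[0,0,0.008,0,0,0,-1],[0,0,0,0,0,0,-1]]'; python3 -m pendant '[[0,0,0.004,0,0,0,-1],[0,0,0.004,0,0,0,-1],[0,0,0,0,0,0,-1],[0,0,0,0,0,0,-1]]'
python3 - <<'E'
from h import *
go(446.8,-19.8,69.6)
f=grab("wrist"); 
crop(f,130,120,380,320,3,"pics/g7.png",10)
E
```

```text
t: 14.4
ee_pos: [446.7, -20.5, 85.8]
eef_rot: [-0.0, 0.769, 0.64, -0.0]
ft_force: [0.2, -1.1, -3.5]
width: 0.576
t: 14.9
ee_pos: [446.3, -20.6, 72.2]
eef_rot: [-0.0, 0.769, 0.64, -0.0]
ft_force: [-0.0, -0.1, -5.0]
width: 0.573
t: 15.3
ee_pos: [446.7, -20.6, 69.7]
eef_rot: [0.0, 0.769, 0.64, 0.0]
ft_force: [1.1, 0.2, -4.0]
width: 0.571
at [446.7 -20.6  69.7] tool y yaw -10.47 w 0.571 t 15.30
delta full-scale [ 0.0021 -0.0001  0.0003] rows>= 1
```

View pics/g7.png

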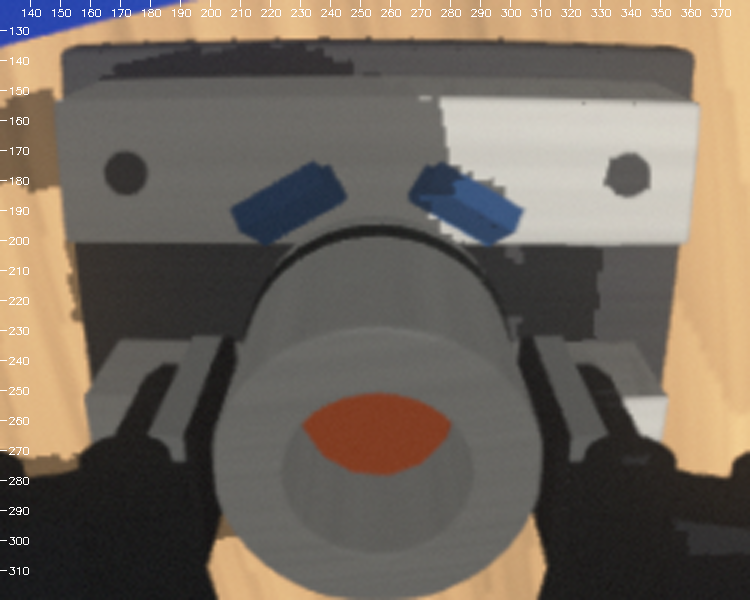

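```bash
python3 -m pendant '[[0.001,0,0.004,0,0,0,-1],[0,0,0,0,0,0,-1],[0,0,0,0,0,0,-1]]';  python3 -m pendant '[[0,0,0.004,0,0,0,-1],[0,0,0,0,0,0,-1],[0,0,0,0,0,0,-1]]'; python3 -m pendant '[[0,0,0.004,0,0,0,-1],[0,0,0,0,0,0,-1],[0,0,0,0,0,0,-1]]'
```

```text
t: 15.65
ee_pos: [447.0, -20.5, 69.5]
eef_rot: [0.001, 0.769, 0.64, 0.0]
ft_force: [-4.1, -0.3, 5.9]
width: 0.57
t: 15.95
ee_pos: [447.1, -20.5, 69.4]
eef_rot: [0.001, 0.769, 0.64, 0.0]
ft_force: [-8.6, -0.2, 15.0]
width: 0.577
t: 16.25
ee_pos: [447.1, -20.5, 69.4]
eef_rot: [0.001, 0.769, 0.64, 0.001]
ft_force: [-11.2, -0.2, 22.8]
width: 0.575
```

```bash
python3 -m pendant '[[0,0,-0.008,0,0,0,-1],[0,0,0,0,0,0,0.1],[0,0,0,0,0,0,0.3],[0,0,0,0,0,0,0.5],[0,0,0,0,0,0,0.7]]';  python3 -m pendant '[[0,0,-0.04,0,0,0,0.8],[0,0,-0.08,0,0,0,1],[0,0,-0.08,0,0,0,1],[0,0,-0.06,0,0,0,1],[0,0,0,0,0,0,1]]'; python3 -m pendant '[[-0.05,0,0,0,0,0,1],[0,0,0,0,0,0,1],[0,0,0,0,0,0,1]]'
python3 - <<'E'
from h import *
obsline()
f=grab("wrist"); 
c=(446.8,-22.1)
overlay(f,[(c,100,25),(c,100,14),(c,44,25)],130,120,380,320,3,"pics/g8.png")
E
```

```text
t: 16.75
ee_pos: [446.7, -20.2, 67.6]
eef_rot: [-0.0, 0.769, 0.64, -0.0]
ft_force: [-0.5, -0.1, 0.5]
width: 0.848
t: 17.25
ee_pos: [448.4, -20.4, 176.1]
eef_rot: [0.002, 0.769, 0.64, 0.002]
ft_force: [1.2, 0.7, -0.1]
width: 1.001
t: 17.55
ee_pos: [442.8, -39.8, 170.9]
eef_rot: [-0.001, 0.769, 0.639, -0.0]
ft_force: [-0.3, -0.4, -0.9]
width: 1.001
[442.8 -39.8 170.9] [-0.3 -0.4 -0.9] w 1.001 t 17.55
```

View pics/g8.png

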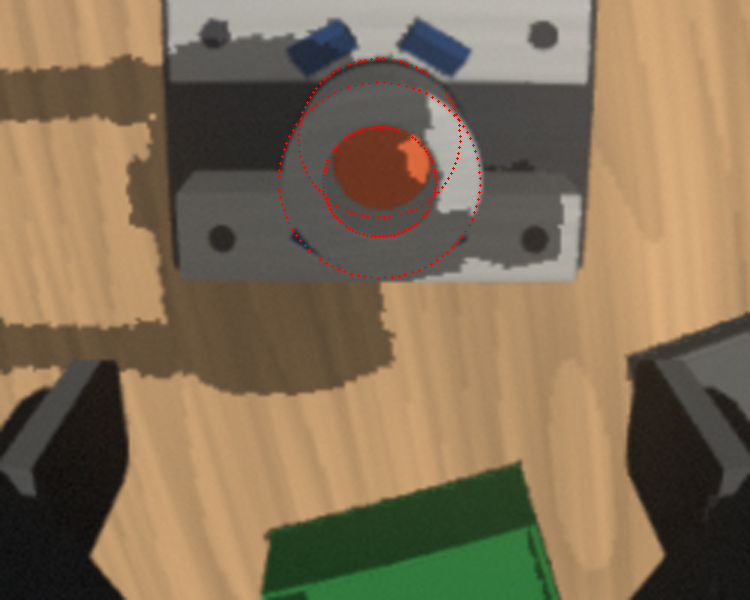

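```bash
python3 -m pendant '[[0.047,0.0866,0,0,0,0,1],[0.047,0.0866,0,0,0,0,1],[0.047,0.0866,0,0,0,0,1],[0.047,0.0866,0,0,0,0,1],[0.047,0.0866,0,0,0,0,1]]';  python3 -m pendant '[[0.047,0.0866,0,0,0,0,1],[0,0,0,0,0,0,1],[0,0,0,0,0,0,1]]'
python3 - <<'E'
from h import *
go(667.5,33.9,89)
f=grab("wrist"); 
overlay(f,[((667.5,33.9),140,10),((667.5,33.9),60,11.75)],130,150,380,350,3,"pics/k1.png")
E
```

```text
t: 18.1
ee_pos: [631.8, 22.5, 171.0]
eef_rot: [-0.0, 0.768, 0.64, -0.0]
ft_force: [0.4, -1.2, 1.5]
width: 0.998
t: 18.4
ee_pos: [667.9, 34.2, 169.5]
eef_rot: [-0.001, 0.768, 0.64, -0.002]
ft_force: [0.2, -0.1, -0.2]
width: 1.001
at [667.9  34.2 169.5] tool y yaw -10.41 w 1.001 t 18.40
delta full-scale [-0.0008 -0.      0.2012] rows>= 2
```

View pics/k1.png

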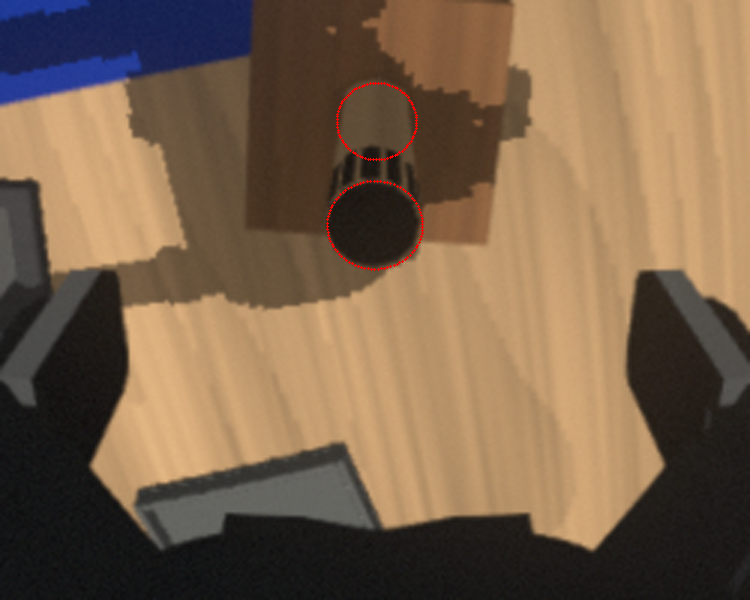

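```bash
python3 -m pendant '[[-0.0008,0,0.06,0,0,0,1],[0,0,0.08,0,0,0,1],[0,0,0.05,0,0,0,1],[0,0,0.0112,0,0,0,1],[0,0,0,0,0,0,1]]';  python3 -m pendant '[[0,0,0,0,0,0,1],[0,0,0,0,0,0,-1],[0,0,0,0,0,0,-1],[0,0,0,0,0,0,-1],[0,0,0,0,0,0,-1]]' 80; python3 -m pendant '[[0,0,0,0,0,0,-1],[0,0,0,0,0,0,-1],[0,0,0,0,0,0,-1],[0,0,0,0,0,0,-1],[0,0,0,0,0,0,-1]]'
python3 - <<'E'
from h import *
obsline()
f=grab("wrist"); cv2.imwrite("pics/k2.png",cv2.resize(f["img"][:,:,::-1],(768,576),interpolation=cv2.INTER_CUBIC))
E
```

```text
t: 18.95
ee_pos: [667.1, 32.7, 92.3]
eef_rot: [0.0, 0.769, 0.639, 0.0]
ft_force: [0.7, -0.5, 0.6]
width: 1.001
t: 19.45
ee_pos: [668.1, 32.9, 91.9]
eef_rot: [0.0, 0.769, 0.64, 0.0]
ft_force: [-0.5, -0.5, -0.4]
width: 0.33
t: 19.95
ee_pos: [668.2, 32.9, 91.9]
eef_rot: [0.0, 0.769, 0.64, 0.0]
ft_force: [0.6, 0.1, 1.7]
width: 0.211
[668.2  32.9  91.9] [0.6 0.1 1.7] w 0.211 t 19.95
```

View pics/k2.png

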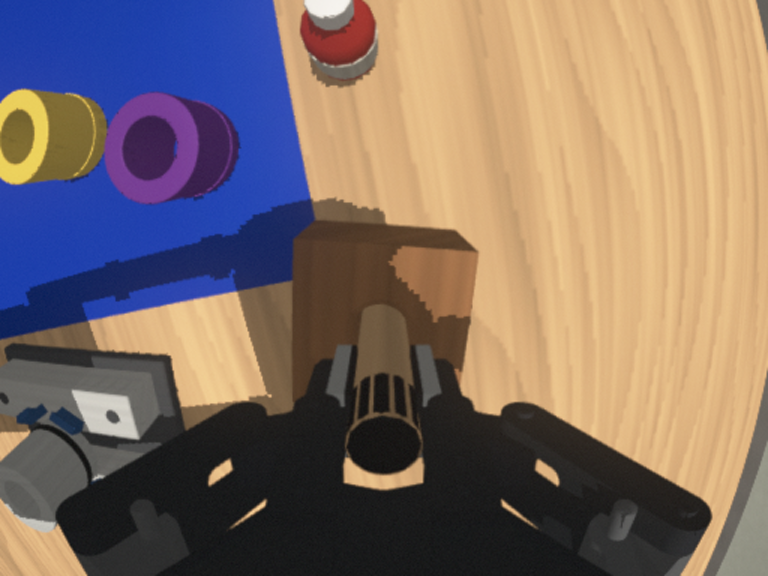

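```bash
python3 -m pendant '[[0,0,-0.04,0,0,0,-1],[0,0,-0.08,0,0,0,-1],[0,0,-0.08,0,0,0,-1],[0,0,-0.075,0,0,0,-1],[0,0,0,0,0,0,-1]]';  python3 -m pendant '[[-0.0395,-0.0863,0,0,0,0,-1],[-0.0395,-0.0863,0,0,0,0,-1],[-0.0395,-0.0863,0,0,0,0,-1],[-0.0395,-0.0863,0,0,0,0,-1],[-0.0395,-0.0863,0,0,0,0,-1]]'; python3 -m pendant '[[-0.0395,-0.0861,0,0,0,0,-1],[0,0,0,0,0,0,-1],[0,0,0,0,0,0,-1]]'
python3 - <<'E'
from h import *
go(447.5,-23.1,202)
f=grab("wrist"); cv2.imwrite("pics/k3.png",cv2.resize(f["img"][:,:,::-1],(768,576),interpolation=cv2.INTER_CUBIC))
E
```

```text
t: 20.5
ee_pos: [669.4, 33.0, 208.9]
eef_rot: [0.003, 0.769, 0.64, 0.004]
ft_force: [0.2, 0.5, 0.4]
width: 0.215
t: 21.0
ee_pos: [481.9, -13.6, 200.8]
eef_rot: [-0.001, 0.769, 0.64, -0.001]
ft_force: [-0.6, -1.0, -0.9]
width: 0.211
t: 21.3
ee_pos: [446.7, -22.7, 201.7]
eef_rot: [0.0, 0.769, 0.639, 0.0]
ft_force: [0.1, -0.8, -0.3]
width: 0.209
at [446.7 -22.7 201.7] tool y yaw -10.50 w 0.209 t 21.30
delta full-scale [-0.0006  0.0022 -0.0008] rows>= 1
```

View pics/k3.png

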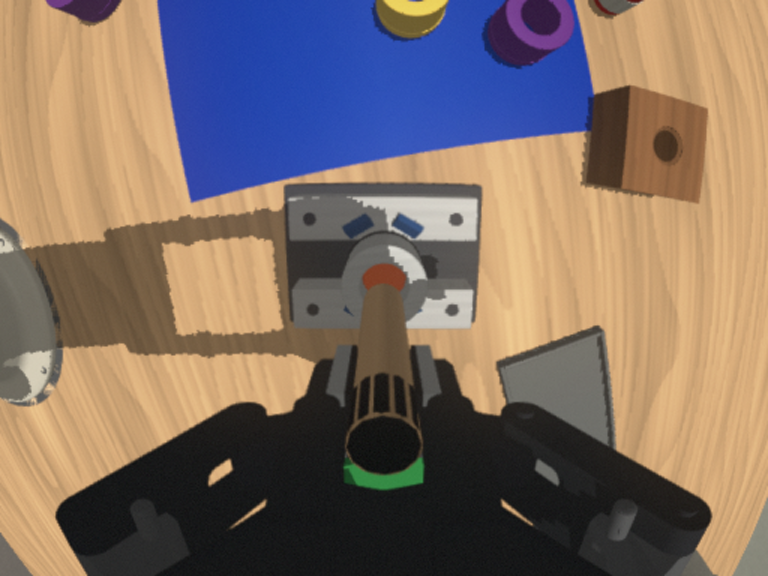

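```bash
python3 -m pendant '[[0,0.002,0.03,0,0,0,-1],[0,0,0.025,0,0,0,-1],[0,0,0.02,0,0,0,-1],[0,0,0.01,0,0,0,-1],[0,0,0,0,0,0,-1]]';  python3 -m pendant '[[0,0,0.015,0,0,0,-1],[0,0,0.015,0,0,0,-1],[0,0,0.015,0,0,0,-1],[0,0,0.015,0,0,0,-1],[0,0,0,0,0,0,-1]]'; python3 -m pendant '[[0,0,0.012,0,0,0,-1],[0,0,0.012,0,0,0,-1],[0,0,0.012,0,0,0,-1],[0,0,0,0,0,0,-1],[0,0,0,0,0,0,-1]]'
python3 - <<'E'
from h import *
go(447.5,-23.1,129)
E
```

```text
t: 21.85
ee_pos: [447.6, -22.7, 166.3]
eef_rot: [-0.001, 0.769, 0.64, -0.001]
ft_force: [0.2, 0.3, -1.2]
width: 0.214
t: 22.35
ee_pos: [448.8, -22.9, 146.4]
eef_rot: [0.002, 0.769, 0.64, 0.002]
ft_force: [-1.6, 0.0, 9.9]
width: 0.214
t: 22.85
ee_pos: [447.7, -22.8, 128.8]
eef_rot: [-0.0, 0.769, 0.64, -0.0]
ft_force: [0.2, 0.2, -0.1]
width: 0.216
at [447.7 -22.8 128.8] tool y yaw -10.47 w 0.216 t 22.85
delta full-scale [-0.0008 -0.0004 -0.0005] rows>= 1
```

```bash
python3 -m pendant '[[0,0,0.005,0,0,0,-1],[0,0,0,0,0,0,-1],[0,0,-0.04,0,0,0,-1],[0,0,-0.07,0,0,0,-1],[0,0,-0.085,0,0,0,-1]]';  python3 -m pendant '[[0.0395,0.0863,0,0,0,0,-1],[0.0395,0.0863,0,0,0,0,-1],[0.0395,0.0863,0,0,0,0,-1],[0.0395,0.0863,0,0,0,0,-1],[0.0395,0.0863,0,0,0,0,-1]]'; python3 -m pendant '[[0.0395,0.0863,0,0,0,0,-1],[0,0,0,0,0,0,-1],[0,0,0,0,0,0,-1]]'
python3 - <<'E'
from h import *
go(668.2,32.9,202)
f=grab("wrist"); cv2.imwrite("pics/k4.png",cv2.resize(f["img"][:,:,::-1],(768,576),interpolation=cv2.INTER_CUBIC))
E
```

```text
t: 23.35
ee_pos: [447.4, -22.7, 206.1]
eef_rot: [-0.001, 0.769, 0.64, -0.001]
ft_force: [0.6, 0.4, -0.5]
width: 0.214
t: 23.85
ee_pos: [633.7, 24.0, 206.5]
eef_rot: [0.0, 0.769, 0.64, 0.0]
ft_force: [0.3, -0.2, 0.1]
width: 0.214
t: 24.15
ee_pos: [669.1, 33.0, 204.3]
eef_rot: [-0.001, 0.769, 0.64, -0.001]
ft_force: [-0.7, -0.5, -0.2]
width: 0.214
at [669.1  33.  204.3] tool y yaw -10.44 w 0.214 t 24.15
delta full-scale [-0.0006 -0.0023  0.0058] rows>= 1
```

View pics/k4.png

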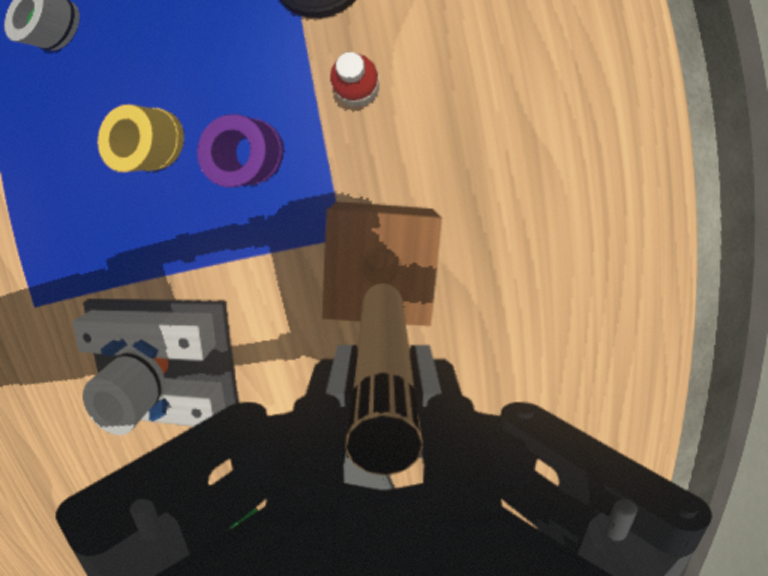

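```bash
python3 -m pendant '[[0,-0.002,0.04,0,0,0,-1],[0,0,0.06,0,0,0,-1],[0,0,0.03,0,0,0,-1],[0,0,0,0,0,0,-1],[0,0,0,0,0,0,-1]]';  python3 - <<'E'
from h import *
go(668.2,32.9,92)
f=grab("wrist"); 
overlay(f,[((667.5,33.9),60,11.75)],180,140,330,290,5,"pics/k5.png")
E
```

```text
t: 24.7
ee_pos: [667.8, 32.7, 154.7]
eef_rot: [0.0, 0.769, 0.64, 0.001]
ft_force: [-0.4, 0.7, -0.3]
width: 0.215
at [667.8  32.7 154.7] tool y yaw -10.49 w 0.215 t 24.70
delta full-scale [0.0006 0.0007 0.1567] rows>= 2
```

View pics/k5.png

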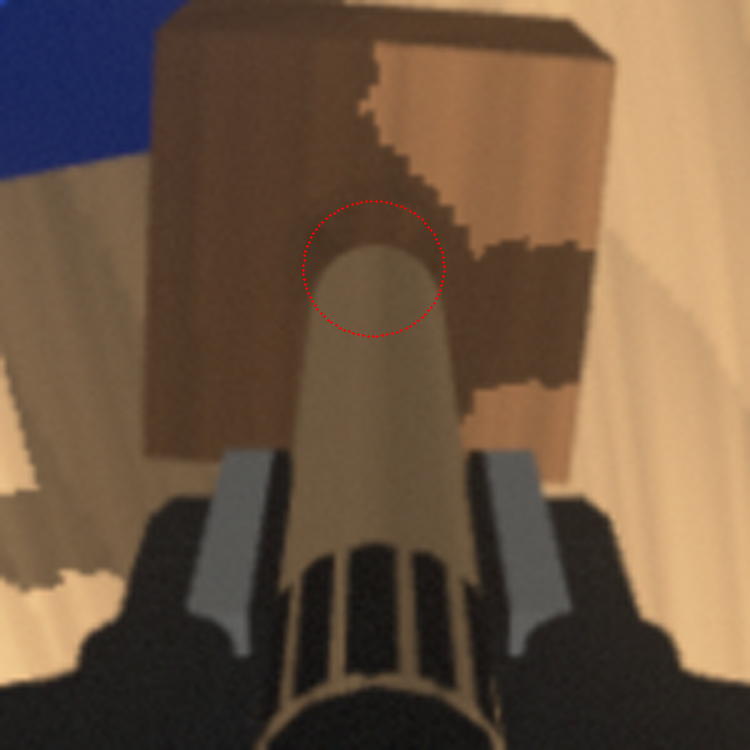

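Aligned over the hole. Lower in steps watching the force.

```bash
python3 -m pendant '[[0,0,0.025,0,0,0,-1],[0,0,0.02,0,0,0,-1],[0,0,0.02,0,0,0,-1],[0,0,0,0,0,0,-1]]';  python3 -m pendant '[[0,0,0.025,0,0,0,-1],[0,0,0.025,0,0,0,-1],[0,0,0.02,0,0,0,-1],[0,0,0.015,0,0,0,-1],[0,0,0,0,0,0,-1]]'; python3 -m pendant '[[0,0,0.004,0,0,0,-1],[0,0,0,0,0,0,-1]]'
```

```text
t: 25.15
ee_pos: [667.1, 32.9, 124.7]
eef_rot: [-0.001, 0.769, 0.64, -0.001]
ft_force: [-0.0, -0.2, -1.9]
width: 0.215
t: 25.65
ee_pos: [667.8, 32.9, 92.4]
eef_rot: [-0.0, 0.769, 0.64, -0.0]
ft_force: [0.4, -0.7, -0.3]
width: 0.218
t: 25.85
ee_pos: [668.2, 32.9, 92.0]
eef_rot: [0.0, 0.769, 0.64, 0.0]
ft_force: [0.6, 0.5, -0.2]
width: 0.213
```

```bash
python3 -m pendant '[[0,0,0,0,0,0,0],[0,0,0,0,0,0,0.5],[0,0,0,0,0,0,0.8],[0,0,-0.05,0,0,0,1],[0,0,-0.08,0,0,0,1]]';  python3 -m pendant '[[0,0,-0.07,0,0,0,1],[-0.0385,-0.0867,0,0,0,0,1],[-0.0385,-0.0867,0,0,0,0,1],[-0.0385,-0.0867,0,0,0,0,1],[-0.0385,-0.0867,0,0,0,0,1]]'; python3 -m pendant '[[-0.0385,-0.0867,0,0,0,0,1],[-0.0385,-0.0867,0,0,0,0,1],[0,0,0,0,0,0,1],[0,0,0,0,0,0,1]]'
python3 - <<'E'
from h import *
go(446.8,-20.5,69.5)
f=grab("wrist"); cv2.imwrite("pics/k6.png",cv2.resize(f["img"][:,:,::-1],(768,576),interpolation=cv2.INTER_CUBIC))
g=grab("scene"); crop(g,160,120,360,270,4,"pics/k7.png",10)
E
```

```text
t: 26.35
ee_pos: [666.6, 32.9, 140.8]
eef_rot: [-0.002, 0.769, 0.64, -0.002]
ft_force: [0.2, -0.1, -0.4]
width: 0.996
t: 26.85
ee_pos: [519.1, -2.7, 171.5]
eef_rot: [0.0, 0.769, 0.64, 0.0]
ft_force: [0.4, -0.2, 0.6]
width: 0.999
t: 27.25
ee_pos: [446.6, -20.3, 172.3]
eef_rot: [0.001, 0.769, 0.639, 0.001]
ft_force: [0.9, -0.4, 0.8]
width: 0.998
at [446.6 -20.3 172.3] tool y yaw -10.51 w 0.998 t 27.25
delta full-scale [-6.00e-04  1.00e-04  2.57e-01] rows>= 3
```

View pics/k6.png

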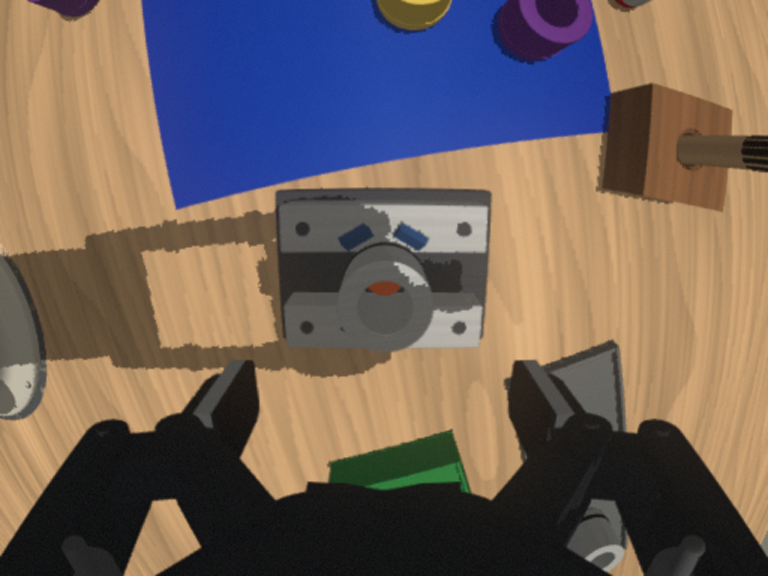

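View pics/k7.png

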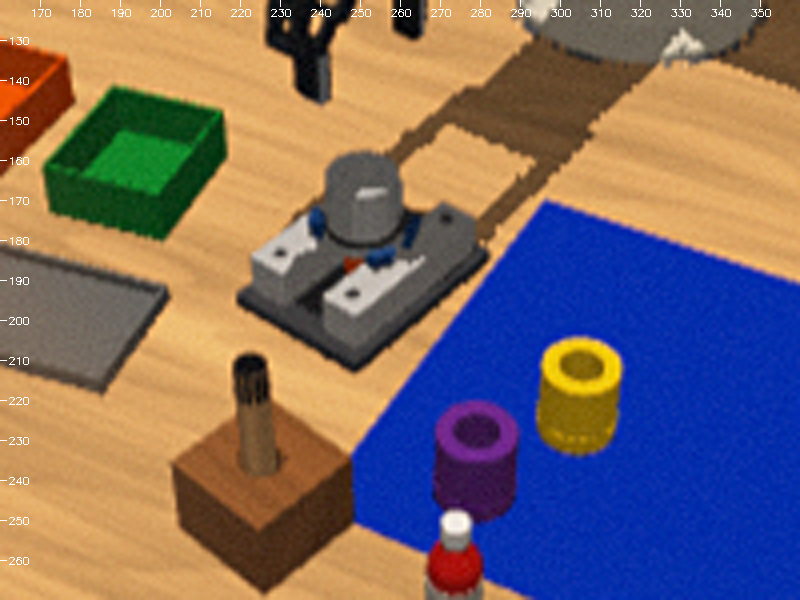

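```bash
python3 -m pendant '[[0,0,0.06,0,0,0,1],[0,0,0.09,0,0,0,1],[0,0,0.07,0,0,0,1],[0,0,0.036,0,0,0,1],[0,0,0,0,0,0,1]]';  python3 -m pendant '[[0,0,0,0,0,0,-1],[0,0,0,0,0,0,-1],[0,0,0,0,0,0,-1],[0,0,0,0,0,0,-1],[0,0,0,0,0,0,-1]]' 60; python3 -m pendant '[[0,0,0,0,0,0,-1],[0,0,0,0,0,0,-1],[0,0,-0.03,0,0,0,-1],[0,0,-0.08,0,0,0,-1],[0,0,-0.08,0,0,0,-1]]';  python3 -m pendant '[[0,0,-0.03,0,0,0,-1],[0,0,0,0,0,0,-1],[0,0,0,0,0,0,-1]]'
python3 - <<'E'
from h import *
go(593,-263,130)
f=grab("wrist"); cv2.imwrite("pics/k8.png",cv2.resize(f["img"][:,:,::-1],(768,576),interpolation=cv2.INTER_CUBIC))
E
```

```text
t: 27.85
ee_pos: [445.8, -19.8, 66.8]
eef_rot: [-0.002, 0.769, 0.64, -0.002]
ft_force: [-0.6, 0.1, 0.5]
width: 0.999
t: 28.35
ee_pos: [447.8, -20.2, 71.5]
eef_rot: [0.001, 0.769, 0.64, 0.001]
ft_force: [-1.0, 0.5, 5.5]
width: 0.573
t: 28.85
ee_pos: [445.7, -20.0, 145.5]
eef_rot: [-0.001, 0.769, 0.64, -0.001]
ft_force: [0.7, 0.7, -2.7]
width: 0.573
t: 29.15
ee_pos: [446.2, -20.1, 155.8]
eef_rot: [-0.001, 0.769, 0.64, -0.001]
ft_force: [-0.9, -0.2, -4.6]
width: 0.573
at [446.2 -20.1 155.8] tool y yaw -10.47 w 0.573 t 29.15
delta full-scale [-0.5304  0.4715  0.0638] rows>= 7
```

View pics/k8.png

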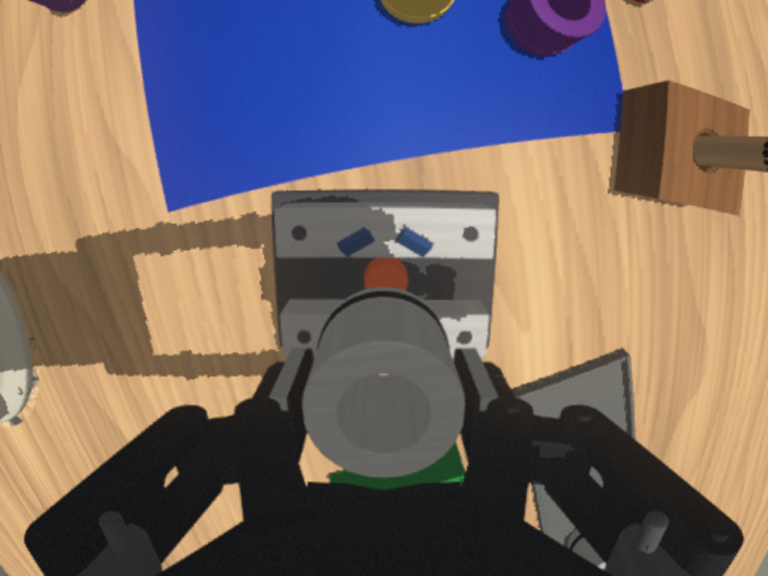

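```bash
python3 -m pendant '[[-0.0758,0.0674,0,0,0,0,-1],[-0.0758,0.0674,0,0,0,0,-1],[-0.0758,0.0674,0,0,0,0,-1],[-0.0758,0.0674,0,0,0,0,-1],[-0.0758,0.0674,0,0,0,0,-1]]';  python3 -m pendant '[[-0.0758,0.0674,0,0,0,0,-1],[-0.0756,0.067,0,0,0,0,-1],[0,0,0.04,0,0,0,-1],[0,0,0.06,0,0,0,-1],[0,0,0,0,0,0,-1]]';  python3 -m pendant '[[0,0,0.07,0,0,0,-1],[0,0,0.07,0,0,0,-1],[0,0,0.05,0,0,0,-1],[0,0,0,0,0,0,-1],[0,0,0,0,0,0,-1]]'
python3 - <<'E'
from h import *
go(593,-263,31.5)
f=grab("wrist"); cv2.imwrite("pics/k9.png",cv2.resize(f["img"][:,:,::-1],(768,576),interpolation=cv2.INTER_CUBIC))
E
```

```text
t: 29.7
ee_pos: [551.4, -194.8, 154.4]
eef_rot: [-0.002, 0.769, 0.64, -0.001]
ft_force: [-0.1, 0.0, -3.6]
width: 0.575
t: 30.2
ee_pos: [590.6, -261.6, 109.5]
eef_rot: [-0.006, 0.769, 0.64, -0.002]
ft_force: [-1.1, 0.3, -5.0]
width: 0.569
t: 30.7
ee_pos: [593.2, -262.5, 41.4]
eef_rot: [-0.0, 0.769, 0.64, -0.0]
ft_force: [1.5, -0.8, -2.9]
width: 0.567
at [ 593.2 -262.5   41.4] tool y yaw -10.45 w 0.567 t 30.70
delta full-scale [-0.0014 -0.0002  0.0248] rows>= 1
```

View pics/k9.png

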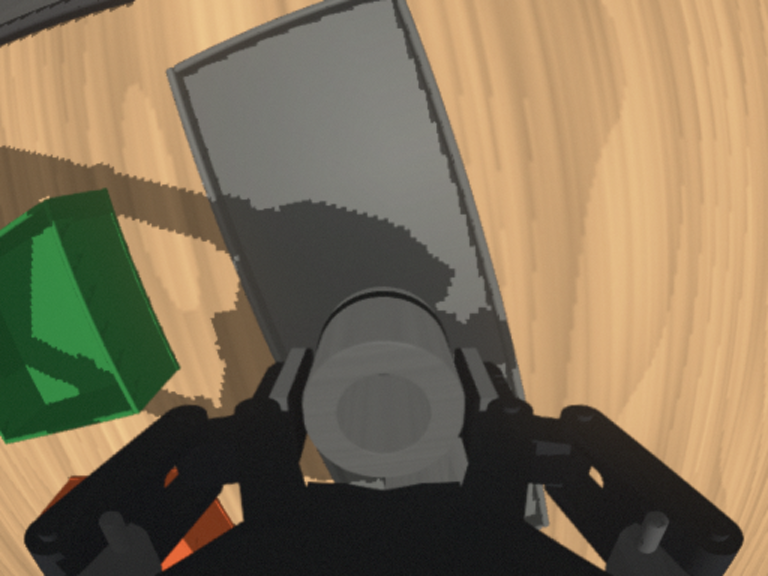

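```bash
python3 -m pendant '[[0,0,0.015,0,0,0,-1],[0,0,0.008,0,0,0,-1],[0,0,0,0,0,0,-1],[0,0,0,0,0,0,-1]]'; python3 -m pendant '[[0,0,0,0,0,0,0.2],[0,0,0,0,0,0,0.4],[0,0,0,0,0,0,0.6],[0,0,0,0,0,0,0.7]]'; python3 -m pendant '[[0,0,-0.05,0,0,0,0.7],[0,0,-0.08,0,0,0,1],[0,0,-0.09,0,0,0,1],[0,0,-0.06,0,0,0,1],[0,0,0,0,0,0,1]]'; python3 -m pendant '[[0,0,0,0,0,0,1],[0,0,0,0,0,0,1]]'
python3 - <<'E'
from h import *
go(446.8,-20.5,140)
f=grab("wrist"); cv2.imwrite("pics/k10.png",cv2.resize(f["img"][:,:,::-1],(768,576),interpolation=cv2.INTER_CUBIC))
E
```

```text
t: 31.15
ee_pos: [593.5, -263.0, 32.1]
eef_rot: [0.0, 0.769, 0.64, 0.0]
ft_force: [0.8, 0.3, -3.2]
width: 0.569
t: 31.55
ee_pos: [593.8, -263.2, 32.7]
eef_rot: [0.001, 0.769, 0.64, 0.0]
ft_force: [0.9, 0.1, -0.3]
width: 0.851
t: 32.05
ee_pos: [595.4, -264.0, 150.1]
eef_rot: [0.004, 0.769, 0.64, 0.002]
ft_force: [0.3, -0.5, 1.4]
width: 1.001
t: 32.25
ee_pos: [592.8, -262.7, 142.0]
eef_rot: [-0.001, 0.769, 0.64, -0.001]
ft_force: [0.5, 0.5, -0.2]
width: 0.996
at [ 592.8 -262.7  142. ] tool y yaw -10.47 w 0.996 t 32.25
delta full-scale [ 0.5291 -0.4691  0.0067] rows>= 7
```

View pics/k10.png

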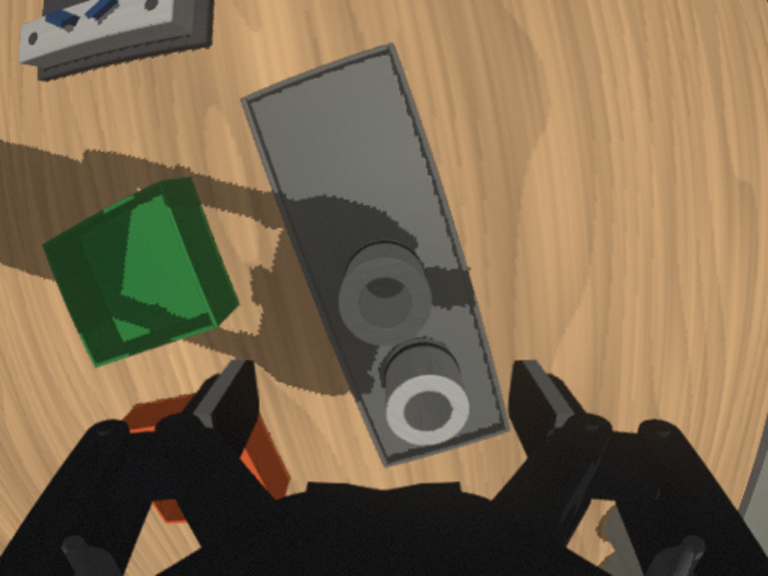

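```bash
python3 -m pendant '[[0.0756,-0.067,0,0,0,0,1],[0.0756,-0.067,0,0,0,0,1],[0.0756,-0.067,0,0,0,0,1],[0.0756,-0.067,0,0,0,0,1],[0.0756,-0.067,0,0,0,0,1]]';  python3 -m pendant '[[0.0756,-0.067,0,0,0,0,1],[0.0756,-0.067,0,0,0,0,1],[0,0,0,0,0,0,1],[0,0,0,0,0,0,1]]'
python3 - <<'E'
from h import *
go(446.8,-22.1,15)
f=grab("wrist"); 
c=(446.8,-22.1)
overlay(f,[(c,36,13.5),(c,12,13.5)],130,120,380,320,3,"pics/m1.png")
E
```

```text
t: 32.8
ee_pos: [487.6, -88.6, 142.2]
eef_rot: [-0.001, 0.769, 0.64, -0.001]
ft_force: [-0.3, 0.6, 0.1]
width: 1.002
t: 33.2
ee_pos: [447.0, -20.3, 143.1]
eef_rot: [-0.0, 0.768, 0.64, -0.0]
ft_force: [0.2, 0.1, -0.3]
width: 1.0
at [447.  -20.3 143.1] tool y yaw -10.37 w 1.000 t 33.20
delta full-scale [-0.0045  0.0007  0.3202] rows>= 3
```

View pics/m1.png

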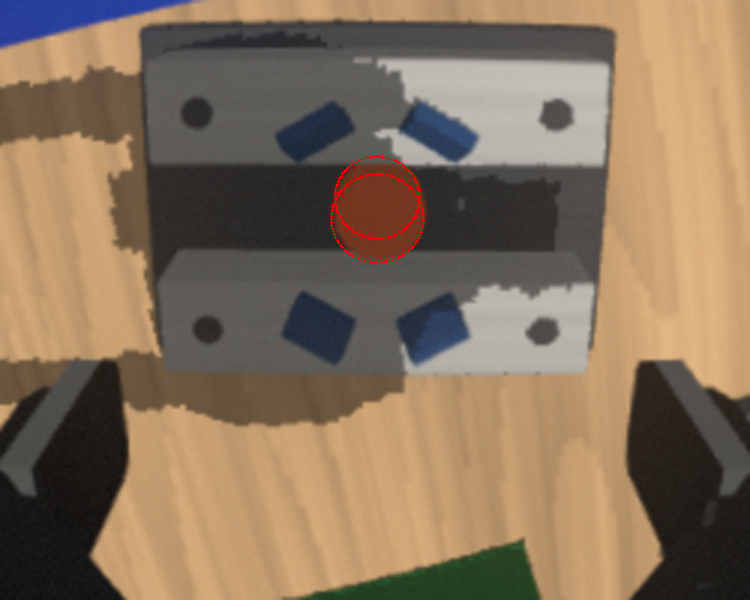

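```bash
python3 -m pendant '[[-0.0045,0.0005,0.06,0,0,0,1],[0,0,0.08,0,0,0,1],[0,0,0.07,0,0,0,1],[0,0,0.04,0,0,0,1],[0,0,0,0,0,0,1]]';  python3 -m pendant '[[0,0,0.02,0,0,0,1],[0,0,0.02,0,0,0,1],[0,0,0.012,0,0,0,1],[0,0,0.01,0,0,0,1],[0,0,0,0,0,0,1]]';  python3 -m pendant '[[0,0,0,0,0,0,1]]'
python3 - <<'E'
from h import *
go(446.8,-22.1,15)
f=grab("wrist"); cv2.imwrite("pics/m2.png",cv2.resize(f["img"][:,:,::-1],(768,576),interpolation=cv2.INTER_CUBIC))
E
```

```text
t: 33.75
ee_pos: [445.5, -23.4, 40.4]
eef_rot: [-0.002, 0.769, 0.639, -0.002]
ft_force: [-0.1, -0.4, -0.0]
width: 1.001
t: 34.25
ee_pos: [447.1, -22.5, 18.8]
eef_rot: [-0.0, 0.769, 0.64, -0.0]
ft_force: [0.5, -0.0, 0.0]
width: 1.0
t: 34.35
ee_pos: [447.5, -22.5, 19.4]
eef_rot: [0.0, 0.769, 0.64, 0.0]
ft_force: [0.9, -1.1, 0.7]
width: 1.0
at [447.5 -22.5  19.4] tool y yaw -10.46 w 1.000 t 34.35
delta full-scale [ 0.0008 -0.0019  0.0111] rows>= 1
```

View pics/m2.png

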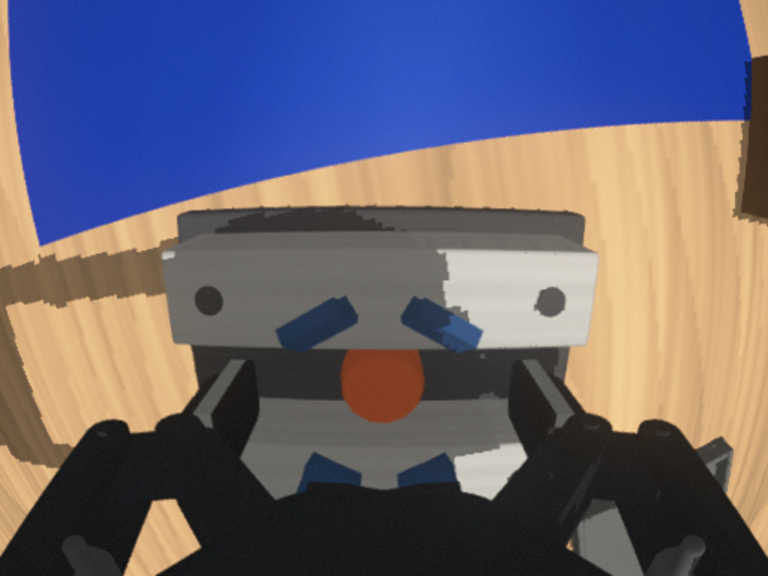

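```bash
python3 -m pendant '[[0,0,0.0075,0,0,0,1],[0,0,0,0,0,0,1],[0,0,0,0,0,0,-1],[0,0,0,0,0,0,-1],[0,0,0,0,0,0,-1]]' 40;  python3 -m pendant '[[0,0,0,0,0,0,-1],[0,0,0,0,0,0,-1],[0,0,0,0,0,0,-1],[0,0,0,0,0,0,-1],[0,0,0,0,0,0,-1]]';  python3 -m pendant '[[0,0,-0.03,0,0,0,-1],[0,0,-0.08,0,0,0,-1],[0,0,-0.08,0,0,0,-1],[0,0,-0.03,0,0,0,-1],[0,0,0,0,0,0,-1]]';  python3 -m pendant '[[0,0,0,0,0,0,-1],[0,0,0,0,0,0,-1]]'
python3 - <<'E'
from h import *
go(424,-373,110)
f=grab("wrist"); cv2.imwrite("pics/m3.png",cv2.resize(f["img"][:,:,::-1],(768,576),interpolation=cv2.INTER_CUBIC))
g=grab("top"); crop(g,230,100,410,240,4,"pics/m4.png",10)
E
```

```text
t: 34.9
ee_pos: [447.4, -22.6, 16.3]
eef_rot: [0.0, 0.769, 0.64, 0.0]
ft_force: [-0.5, 0.5, 0.1]
width: 0.516
t: 35.4
ee_pos: [447.5, -22.6, 16.5]
eef_rot: [0.0, 0.769, 0.64, 0.0]
ft_force: [0.3, 0.3, 2.0]
width: 0.31
t: 35.9
ee_pos: [448.5, -22.7, 106.6]
eef_rot: [0.002, 0.769, 0.64, 0.001]
ft_force: [0.4, -0.3, -0.8]
width: 0.311
t: 36.1
ee_pos: [446.4, -22.5, 102.2]
eef_rot: [-0.001, 0.769, 0.64, -0.001]
ft_force: [-0.2, -0.1, -0.7]
width: 0.313
at [446.4 -22.5 102.2] tool y yaw -10.47 w 0.313 t 36.10
delta full-scale [-0.8719  0.1042 -0.0198] rows>= 8
```

View pics/m3.png

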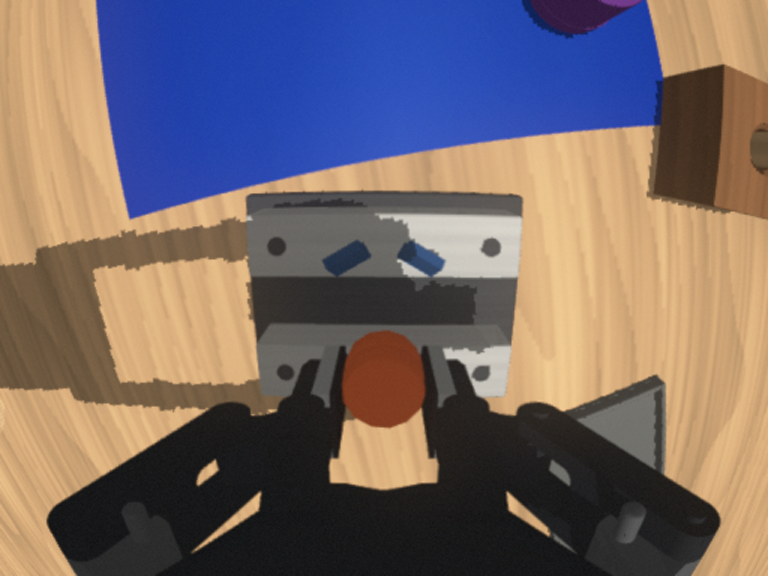

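View pics/m4.png

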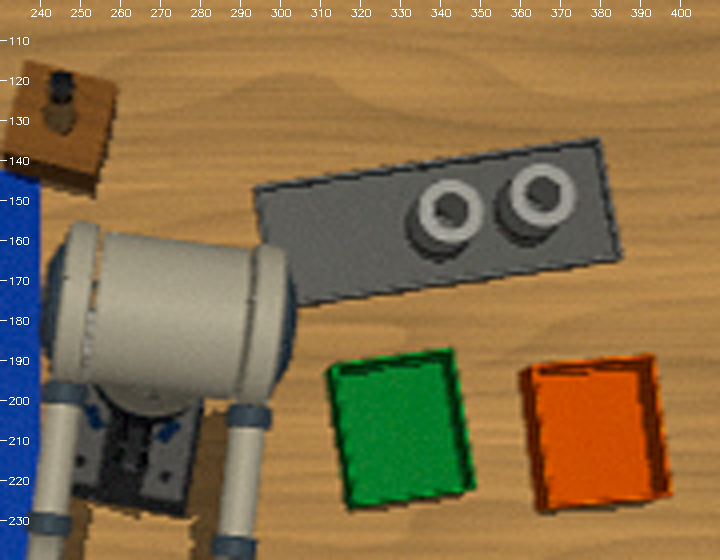

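```bash
python3 -m pendant '[[-0.08,0.01,0,0,0,0,-1],[-0.109,0.013,0,0,0,0,-1],[-0.109,0.013,0,0,0,0,-1],[-0.109,0.013,0,0,0,0,-1],[-0.109,0.013,0,0,0,0,-1]]';  python3 -m pendant '[[-0.109,0.013,0,0,0,0,-1],[-0.109,0.013,0,0,0,0,-1],[-0.109,0.013,0,0,0,0,-1],[-0.0289,0.0032,0,0,0,0,-1],[0,0,0,0,0,0,-1]]';  python3 -m pendant '[[0,0,0,0,0,0,-1],[0,0,0,0,0,0,-1]]'
python3 - <<'E'
from h import *
go(424,-373,30)
f=grab("wrist"); cv2.imwrite("pics/m5.png",cv2.resize(f["img"][:,:,::-1],(768,576),interpolation=cv2.INTER_CUBIC))
for a in [(424,-373,45),(424,-373,3)]: print(proj(f,a)*1.5)
E
```

```text
t: 36.7
ee_pos: [433.5, -231.5, 103.2]
eef_rot: [-0.001, 0.769, 0.64, -0.0]
ft_force: [0.7, 0.4, -0.3]
width: 0.31
t: 37.2
ee_pos: [424.0, -374.1, 102.7]
eef_rot: [-0.001, 0.77, 0.639, -0.0]
ft_force: [0.6, 1.3, -0.5]
width: 0.308
t: 37.4
ee_pos: [425.3, -371.6, 104.0]
eef_rot: [-0.0, 0.768, 0.64, 0.0]
ft_force: [-0.0, 0.1, -0.9]
width: 0.303
at [ 425.3 -371.6  104. ] tool y yaw -10.38 w 0.303 t 37.40
delta full-scale [-0.0043 -0.0025  0.1849] rows>= 2
[380.39263724 316.56328313]
[380.80239862 291.75605148]
```

View pics/m5.png

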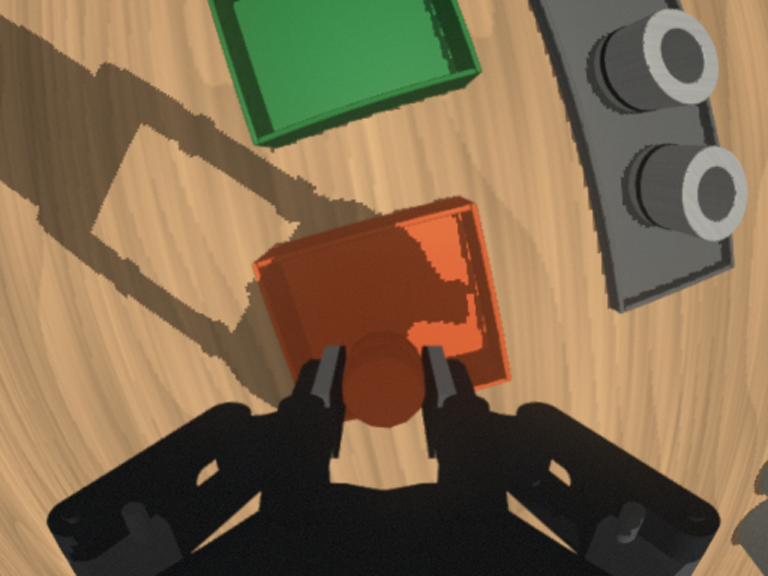

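```bash
python3 -m pendant '[[-0.004,-0.002,0.05,0,0,0,-1],[0,0,0.06,0,0,0,-1],[0,0,0.05,0,0,0,-1],[0,0,0.03,0,0,0,-1],[0,0,0,0,0,0,-1]]';  python3 -m pendant '[[0,0,0.01,0,0,0,-1],[0,0,0,0,0,0,-1],[0,0,0,0,0,0,-0.1],[0,0,0,0,0,0,0],[0,0,0,0,0,0,0]]';  python3 -m pendant '[[0,0,0,0,0,0,0],[0,0,-0.05,0,0,0,0],[0,0,-0.08,0,0,0,0],[0,0,-0.08,0,0,0,1],[0,0,0,0,0,0,1]]';python3 -m pendant '[[-0.05,0,-0.05,0,0,0,1],[0,0,0,0,0,0,1],[0,0,0,0,0,0,1]]'
python3 - <<'E'
from h import *
go(412,312,160)
f=grab("wrist"); cv2.imwrite("pics/m6.png",cv2.resize(f["img"][:,:,::-1],(768,576),interpolation=cv2.INTER_CUBIC))
E
```

```text
t: 37.95
ee_pos: [423.3, -372.8, 26.3]
eef_rot: [-0.002, 0.768, 0.64, -0.0]
ft_force: [0.0, -0.3, 0.0]
width: 0.308
t: 38.45
ee_pos: [424.1, -374.8, 24.8]
eef_rot: [0.001, 0.769, 0.64, 0.0]
ft_force: [-0.6, 0.3, -0.1]
width: 0.499
t: 38.95
ee_pos: [425.8, -376.4, 114.4]
eef_rot: [0.005, 0.769, 0.64, 0.0]
ft_force: [0.7, 0.0, 1.4]
width: 0.82
t: 39.25
ee_pos: [420.2, -394.2, 127.7]
eef_rot: [-0.0, 0.769, 0.639, 0.0]
ft_force: [0.8, -0.5, 0.3]
width: 1.0
at [ 420.2 -394.2  127.7] tool y yaw -10.51 w 1.000 t 39.25
delta full-scale [ 1.7322 -0.3422 -0.0801] rows>= 16
```

View pics/m6.png

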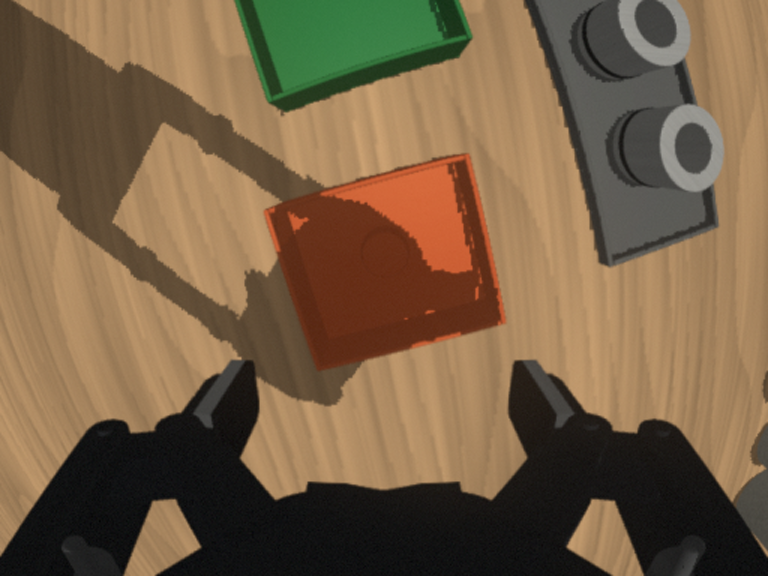

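```bash
python3 -m pendant '[[0.07,-0.015,-0.054,0,0,0,1],[0.09,-0.0211,-0.054,0,0,0,1],[0.1024,-0.0211,0,0,0,0,1],[0.1024,-0.0211,0,0,0,0,1],[0.1024,-0.0211,0,0,0,0,1]]';  python3 -m pendant '[[0.1024,-0.0211,0,0,0,0,1],[0.1024,-0.0211,0,0,0,0,1],[0.1024,-0.0211,0,0,0,0,1],[0.1024,-0.0211,0,0,0,0,1],[0.1024,-0.0211,0,0,0,0,1]]'; python3 -m pendant '[[0.1024,-0.0211,0,0,0,0,1],[0.1024,-0.0211,0,0,0,0,1],[0.1024,-0.0211,0,0,0,0,1],[0.1024,-0.0211,0,0,0,0,1],[0.1024,-0.0211,0,0,0,0,1]]';python3 -m pendant '[[0.1,-0.0211,0,0,0,0,1],[0.05,-0.01,0,0,0,0,1],[0,0,0,0,0,0,1],[0,0,0,0,0,0,1],[0,0,0,0,0,0,1]]'
python3 - <<'E'
from h import *
go(411.9,311.9,23)
f=grab("wrist"); 
c=(411.9,311.9)
overlay(f,[(c,56,25),(c,56,14),(c,0,25)],130,70,380,270,3,"pics/n1.png")
E
```

```text
t: 39.8
ee_pos: [414.4, -201.0, 170.1]
eef_rot: [-0.001, 0.769, 0.64, -0.0]
ft_force: [-0.0, 0.1, 1.1]
width: 1.0
t: 40.3
ee_pos: [409.8, 8.0, 170.0]
eef_rot: [-0.001, 0.769, 0.64, -0.0]
ft_force: [0.1, -0.0, -0.1]
width: 1.002
t: 40.8
ee_pos: [405.3, 216.9, 170.0]
eef_rot: [-0.0, 0.768, 0.64, -0.001]
ft_force: [1.4, 0.3, 0.5]
width: 1.002
t: 41.3
ee_pos: [405.0, 275.3, 170.8]
eef_rot: [0.0, 0.769, 0.639, -0.001]
ft_force: [-0.3, -0.4, 0.6]
width: 1.001
at [405.  275.3 170.8] tool y yaw -10.51 w 1.001 t 41.30
delta full-scale [0.0934 0.0006 0.3694] rows>= 4
```

View pics/n1.png

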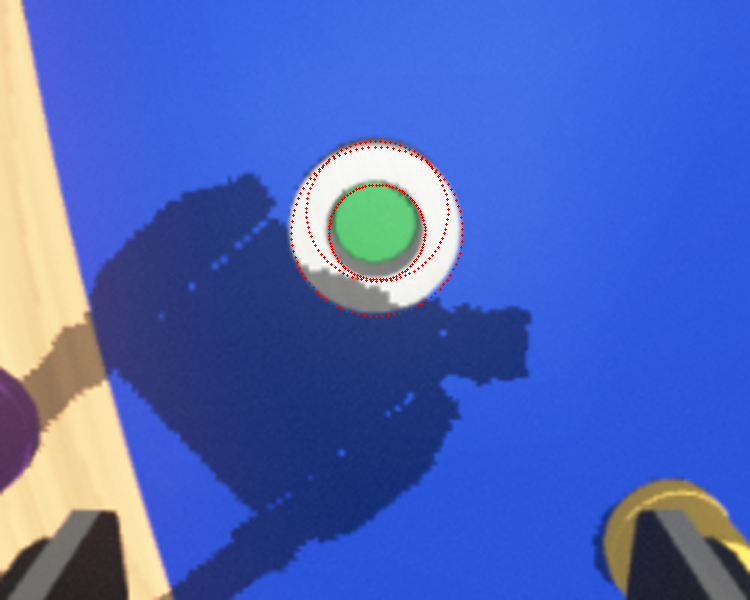

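```bash
python3 -m pendant '[[0.045,0,0.04,0,0,0,1],[0.0495,0.0005,0.06,0,0,0,1],[0,0,0.09,0,0,0,1],[0,0,0.08,0,0,0,1],[0,0,0.06,0,0,0,1]]'; python3 -m pendant '[[0,0,0.03,0,0,0,1],[0,0,0.009,0,0,0,1],[0,0,0,0,0,0,1],[0,0,0,0,0,0,1]]'; python3 -m pendant '[[0,0,0,0,0,0,-1],[0,0,0,0,0,0,-1],[0,0,0,0,0,0,-1],[0,0,0,0,0,0,-1],[0,0,0,0,0,0,-1]]' 60;  python3 -m pendant '[[0,0,0,0,0,0,-1],[0,0,0,0,0,0,-1]]'
python3 - <<'E'
from h import *
obsline()
f=grab("wrist"); p=f["obs"]["ee_pos"]
c=(411.9,312.4); overlay(f,[(c,56,25),(c,56,14),(c,0,25)],180,180,330,330,5,"pics/n2.png")
Rm=q2R(f["obs"]["eef_rot"]); print("offset in tool",Rm.T@(np.array([c[0],c[1],p[2]])-p))
E
```

```text
t: 41.85
ee_pos: [411.8, 311.8, 37.0]
eef_rot: [-0.0, 0.769, 0.639, -0.001]
ft_force: [-0.1, -0.1, 0.8]
width: 0.999
t: 42.25
ee_pos: [413.2, 313.7, 25.6]
eef_rot: [0.0, 0.769, 0.639, 0.001]
ft_force: [-0.1, 0.9, 1.2]
width: 1.001
t: 42.75
ee_pos: [412.7, 313.8, 25.2]
eef_rot: [-0.0, 0.769, 0.64, 0.001]
ft_force: [-1.6, -0.0, 6.3]
width: 0.573
t: 42.95
ee_pos: [412.7, 313.8, 25.2]
eef_rot: [-0.0, 0.769, 0.64, 0.001]
ft_force: [-1.8, 0.3, 5.8]
width: 0.572
[412.7 313.8  25.2] [-1.8  0.3  5.8] w 0.572 t 42.95
offset in tool [-1.53062547 -0.51979324 -0.00275306]
```

```bash
python3 -m pendant '[[0,0,-0.03,0,0,0,-1],[0,0,-0.08,0,0,0,-1],[0,0,-0.08,0,0,0,-1],[0,0,-0.06,0,0,0,-1],[0,0,0,0,0,0,-1]]'; python3 -m pendant '[[-0.101,0.0292,0,0,0,0,-1],[-0.101,0.0292,0,0,0,0,-1],[-0.101,0.0292,0,0,0,0,-1],[-0.101,0.0292,0,0,0,0,-1],[-0.101,0.0292,0,0,0,0,-1]]'; python3 -m pendant '[[-0.101,0.0292,0,0,0,0,-1],[-0.101,0.0292,0,0,0,0,-1],[-0.1,0.0292,0,0,0,0,-1],[0,0,0,0,0,0,-1],[0,0,0,0,0,0,-1]]';python3 -m pendant '[[0,0,0,0,0,0,-1]]'
python3 - <<'E'
from h import *
go(446.7,-20.5,69.6)
f=grab("wrist")
# numeric check of block pose: dark guide blue blobs visible & rail edge profile
im=f["img"].astype(int)
# predicted rail corner pixels, far rail (tool +x side)
ca,sa=np.cos(np.radians(-10.5)),np.sin(np.radians(-10.5))
for a,b in [(-50,32.5),(50,32.5)]:
    p=[446.8+ca*a-sa*b,-22.1+sa*a+ca*b,44];u,v=proj(f,p);
    # find dark hole centroid near
    g=im.sum(2);u0,v0=int(round(u)),int(round(v));w=g[v0-9:v0+10,u0-9:u0+10];th=np.median(w)*0.72
    m=w<th;ys,xs=np.nonzero(m);print("hole pred",np.round([u,v],1),"found",u0-9+xs.mean() if m.any() else None,v0-9+ys.mean() if m.any() else None,m.sum())
print(f["obs"]["ee_pos"])
E
```

```text
t: 43.5
ee_pos: [413.8, 314.3, 128.1]
eef_rot: [0.0, 0.769, 0.64, 0.003]
ft_force: [0.3, 0.1, -3.7]
width: 0.574
t: 44.0
ee_pos: [431.9, 102.4, 121.6]
eef_rot: [-0.001, 0.769, 0.64, -0.001]
ft_force: [1.1, -0.2, -4.6]
width: 0.575
t: 44.5
ee_pos: [444.6, -21.8, 121.8]
eef_rot: [-0.001, 0.77, 0.639, -0.001]
ft_force: [0.1, 0.1, -4.4]
width: 0.57
t: 44.6
ee_pos: [444.9, -20.4, 122.5]
eef_rot: [-0.001, 0.769, 0.64, -0.001]
ft_force: [-0.3, 0.9, -4.3]
width: 0.578
at [444.9 -20.4 122.5] tool y yaw -10.45 w 0.578 t 44.60
delta full-scale [0.0004 0.0047 0.1322] rows>= 2
hole pred [193.1 161.8] found 192.56701030927834 161.1443298969072 97
hole pred [322.9 162. ] found 323.1057692307692 161.93269230769232 104
[444.91438644 -20.35869976 122.50252261]
```

```bash
python3 -m pendant '[[0,0.0045,0.04,0,0,0,-1],[0,0,0.04,0,0,0,-1],[0,0,0.015,0,0,0,-1],[0,0,0,0,0,0,-1],[0,0,0,0,0,0,-1]]';  python3 -m pendant '[[0,0,0.008,0,0,0,-1],[0,0,0.008,0,0,0,-1],[0,0,0.008,0,0,0,-1],[0,0,0.008,0,0,0,-1],[0,0,0,0,0,0,-1]]'; python3 -m pendant '[[0,0,0.003,0,0,0,-1],[0,0,0,0,0,0,-1],[0,0,0,0,0,0,-1]]'; python3 -m pendant '[[0,0,0.003,0,0,0,-1],[0,0,0,0,0,0,-1],[0,0,0,0,0,0,-1]]'
```

```text
t: 45.15
ee_pos: [447.2, -21.1, 85.9]
eef_rot: [-0.0, 0.768, 0.64, -0.0]
ft_force: [-0.0, 0.0, -3.9]
width: 0.57
t: 45.65
ee_pos: [446.9, -21.4, 72.3]
eef_rot: [-0.0, 0.769, 0.64, -0.0]
ft_force: [-0.2, 0.6, -4.2]
width: 0.571
t: 45.95
ee_pos: [447.3, -21.4, 71.9]
eef_rot: [0.0, 0.769, 0.64, 0.0]
ft_force: [-0.4, 0.5, -3.9]
width: 0.57
t: 46.25
ee_pos: [447.2, -21.4, 70.6]
eef_rot: [-0.0, 0.769, 0.64, -0.0]
ft_force: [0.1, 0.5, -4.4]
width: 0.568
```

```bash
python3 -m pendant '[[0.002,0,0.003,0,0,0,-1],[0,0,0,0,0,0,-1],[0,0,0,0,0,0,-1]]'; python3 -m pendant '[[0,0,0.003,0,0,0,-1],[0,0,0,0,0,0,-1],[0,0,0,0,0,0,-1]]'; python3 -m pendant '[[0,0,0.003,0,0,0,-1],[0,0,0,0,0,0,-1],[0,0,0,0,0,0,-1]]'
```

```text
t: 46.55
ee_pos: [447.4, -20.6, 69.3]
eef_rot: [-0.0, 0.769, 0.64, -0.0]
ft_force: [-0.3, 0.4, -4.2]
width: 0.576
t: 46.85
ee_pos: [447.5, -20.6, 69.2]
eef_rot: [0.0, 0.769, 0.64, 0.0]
ft_force: [-4.7, 0.1, 5.4]
width: 0.57
t: 47.15
ee_pos: [447.6, -20.7, 69.1]
eef_rot: [0.0, 0.769, 0.64, 0.0]
ft_force: [-8.4, -0.1, 10.6]
width: 0.57
```

```bash
python3 -m pendant '[[0,0,-0.006,0,0,0,-1],[0,0,0,0,0,0,0.1],[0,0,0,0,0,0,0.3],[0,0,0,0,0,0,0.5],[0,0,0,0,0,0,0.7]]';  python3 -m pendant '[[0,0,-0.04,0,0,0,0.8],[0,0,-0.08,0,0,0,1],[0,0,-0.08,0,0,0,1],[0,0,-0.06,0,0,0,1],[0,0,0,0,0,0,1]]'; python3 -m pendant '[[-0.05,0,0,0,0,0,1],[0,0,0,0,0,0,1],[0,0,0,0,0,0,1]]'
cat >> h.py <<'E'
def hue_mask(f,lo,hi,smin=100,vmin=30):
    h=cv2.cvtColor(f["img"],cv2.COLOR_RGB2HSV);return (h[...,0]>=lo)&(h[...,0]<=hi)&(h[...,1]>=smin)&(h[...,2]>=vmin)
def circmask(f,c,z,r):
    m=np.zeros(f["img"].shape[:2],np.uint8);P=[proj(f,[c[0]+r*np.cos(a),c[1]+r*np.sin(a),z]) for a in np.linspace(0,2*np.pi,60)]
    cv2.fillPoly(m,[np.round(np.array(P)).astype(np.int32)],1);return m>0
def sleeve_score(f,c,zb,zs=56):
    "fraction of ring-top pixels that are low-saturation inside r 15..24 and saturation just outside 26.5..30"
    h=cv2.cvtColor(f["img"],cv2.COLOR_RGB2HSV);z=zb+zs
    ring=circmask(f,c,z,24)&~circmask(f,c,z,15.5)
    return (h[...,1][ring]<60).mean()
E
python3 - <<'E'
from h import *
obsline()
f=grab("wrist")
c=np.array((446.8,-22.1))
# green plug in bore
m=hue_mask(f,50,80)&circmask(f,c,100,14.5); ys,xs=np.nonzero(m); print("green px in bore",m.sum(),xs.mean() if m.any() else 0,ys.mean() if m.any() else 0, "bore mouth px",proj(f,[*c,100]), proj(f,[*c,84]))
# bright/dark edges: rim vs surroundings: gradient score over candidate centres
g=cv2.GaussianBlur(cv2.cvtColor(f["img"],cv2.COLOR_RGB2GRAY).astype(np.float32),(0,0),0.8)
gx=cv2.Sobel(g,cv2.CV_32F,1,0);gy=cv2.Sobel(g,cv2.CV_32F,0,1);mag=np.hypot(gx,gy)
best=[]
for dx in np.arange(-6,6.1,1):
  for dy in np.arange(-6,6.1,1):
    s=0
    for r in (25,14):
      P=np.array([proj(f,[c[0]+dx+r*np.cos(a),c[1]+dy+r*np.sin(a),100]) for a in np.linspace(0,2*np.pi,72)]).astype(np.float32)
      s+=np.minimum(cv2.remap(mag,P[:,0].reshape(1,-1),P[:,1].reshape(1,-1),cv2.INTER_LINEAR),80).mean()
    best.append((s,dx,dy))
best.sort();print(best[-4:])
E
```

```text
t: 47.65
ee_pos: [447.6, -20.7, 69.5]
eef_rot: [0.0, 0.769, 0.64, 0.0]
ft_force: [0.6, -0.5, 0.1]
width: 0.844
t: 48.15
ee_pos: [449.2, -20.8, 177.9]
eef_rot: [0.003, 0.769, 0.64, 0.003]
ft_force: [1.0, -0.5, 0.3]
width: 1.002
t: 48.45
ee_pos: [443.5, -40.2, 172.4]
eef_rot: [-0.001, 0.769, 0.639, -0.0]
ft_force: [-0.3, 0.4, 0.1]
width: 0.999
[443.5 -40.2 172.4] [-0.3  0.4  0.1] w 0.999 t 48.45
green px in bore 666 256.13963963963965 174.48498498498498 bore mouth px [255.00430769 179.62745642] [255.04543762 174.88795233]
[(np.float32(91.74086), np.float64(0.0), np.float64(0.0)), (np.float32(92.950066), np.float64(2.0), np.float64(0.0)), (np.float32(93.18571), np.float64(1.0), np.float64(1.0)), (np.float32(99.026505), np.float64(1.0), np.float64(0.0))]
```

```bash
python3 -m pendant '[[0.0472,0.0863,0,0,0,0,1],[0.0472,0.0863,0,0,0,0,1],[0.0472,0.0863,0,0,0,0,1],[0.0472,0.0863,0,0,0,0,1],[0.0472,0.0863,0,0,0,0,1]]';  python3 -m pendant '[[0.0472,0.0863,0,0,0,0,1],[0,0,0,0,0,0,1],[0,0,0,0,0,0,1]]'
cat >> h.py <<'E'
def ringfit(f,c,z,radii,span=6,step=1,cap=80):
    g=cv2.GaussianBlur(cv2.cvtColor(f["img"],cv2.COLOR_RGB2GRAY).astype(np.float32),(0,0),0.8)
    mag=np.hypot(cv2.Sobel(g,cv2.CV_32F,1,0),cv2.Sobel(g,cv2.CV_32F,0,1))
    best=[]
    for dx in np.arange(-span,span+.1,step):
      for dy in np.arange(-span,span+.1,step):
        s=0
        for r in radii:
          P=np.array([proj(f,[c[0]+dx+r*np.cos(a),c[1]+dy+r*np.sin(a),z]) for a in np.linspace(0,2*np.pi,60)]).astype(np.float32)
          s+=float(np.minimum(cv2.remap(mag,P[:,0].reshape(1,-1),P[:,1].reshape(1,-1),cv2.INTER_LINEAR),cap).mean())
        best.append((round(s,1),round(c[0]+dx,1),round(c[1]+dy,1)))
    best.sort(reverse=True);print("ringfit",best[:3],"median",best[len(best)//2][0]);return best[0]
E
python3 - <<'E'
from h import *
go(667.5,33.9,89)
f=grab("wrist"); ringfit(f,(667.5,33.9),140,[10],6,0.5,60)
m=(f["img"].max(2)<60)&circmask(f,(667.5,33.9),140,14);ys,xs=np.nonzero(m);print(m.sum(),xs.mean(),ys.mean(),pt(f,xs.mean(),ys.mean(),140),circmask(f,(667.5,33.9),140,10).sum())
E
```

```text
t: 49.0
ee_pos: [632.0, 22.6, 172.4]
eef_rot: [-0.0, 0.768, 0.64, -0.0]
ft_force: [-0.1, 0.0, 0.4]
width: 1.002
t: 49.3
ee_pos: [668.0, 34.4, 170.9]
eef_rot: [-0.001, 0.768, 0.64, -0.001]
ft_force: [0.3, 0.3, 0.2]
width: 1.001
at [668.   34.4 170.9] tool y yaw -10.41 w 1.001 t 49.30
delta full-scale [-1.300e-03 -1.000e-04  2.047e-01] rows>= 2
ringfit [(59.3, np.float64(670.5), np.float64(32.9)), (59.1, np.float64(670.0), np.float64(32.9)), (59.0, np.float64(670.5), np.float64(32.4))] median 25.9
775 257.93548387096774 220.77032258064517 [670.03230816  35.89746014 140.        ] 763
```

```bash
python3 -m pendant '[[-0.0015,0.001,0.06,0,0,0,1],[0,0,0.08,0,0,0,1],[0,0,0.05,0,0,0,1],[0,0,0.0125,0,0,0,1],[0,0,0,0,0,0,1]]';  python3 -m pendant '[[0,0,0,0,0,0,1],[0,0,0,0,0,0,1],[0,0,0,0,0,0,-1],[0,0,0,0,0,0,-1],[0,0,0,0,0,0,-1]]' 80; python3 -m pendant '[[0,0,0,0,0,0,-1],[0,0,0,0,0,0,-1],[0,0,0,0,0,0,-1],[0,0,0,0,0,0,-1],[0,0,0,0,0,0,-1]]'; python3 -m pendant '[[0,0,0,0,0,0,-1],[0,0,0,0,0,0,-1]]'
python3 - <<'E'
from h import *
obsline()
f=grab("wrist","pics/p1.png"); ringfit(f,(668,33.9),140,[10],6,0.5,60)
E
```

```text
t: 49.85
ee_pos: [667.4, 32.6, 93.0]
eef_rot: [-0.0, 0.769, 0.639, -0.0]
ft_force: [-0.7, 0.1, 0.3]
width: 1.0
t: 50.35
ee_pos: [668.5, 32.8, 92.7]
eef_rot: [0.0, 0.769, 0.64, 0.0]
ft_force: [0.1, 0.6, -0.9]
width: 0.515
t: 50.85
ee_pos: [668.4, 32.8, 92.5]
eef_rot: [0.0, 0.769, 0.64, 0.0]
ft_force: [0.4, 0.4, 0.6]
width: 0.216
t: 51.05
ee_pos: [668.4, 32.8, 92.5]
eef_rot: [0.0, 0.769, 0.64, 0.0]
ft_force: [0.2, -0.1, 1.2]
width: 0.22
[668.4  32.8  92.5] [ 0.2 -0.1  1.2] w 0.220 t 51.05
ringfit [(59.7, np.float64(668.5), np.float64(33.9)), (59.3, np.float64(669.0), np.float64(32.9)), (59.3, np.float64(668.0), np.float64(33.4))] median 24.8
```

```bash
python3 -m pendant '[[0,0,-0.04,0,0,0,-1],[0,0,-0.08,0,0,0,-1],[0,0,-0.08,0,0,0,-1],[0,0,-0.075,0,0,0,-1],[0,0,0,0,0,0,-1]]';  python3 -m pendant '[[-0.0394,-0.0863,0,0,0,0,-1],[-0.0394,-0.0863,0,0,0,0,-1],[-0.0394,-0.0863,0,0,0,0,-1],[-0.0394,-0.0863,0,0,0,0,-1],[-0.0394,-0.0863,0,0,0,0,-1]]'; python3 -m pendant '[[-0.0394,-0.0863,0,0,0,0,-1],[0,0,0,0,0,0,-1],[0,0,0,0,0,0,-1]]'
python3 - <<'E'
from h import *
go(447.6,-22.9,202)
f=grab("wrist","pics/p2.png"); z=f["obs"]["ee_pos"][2]
ringfit(f,f["obs"]["ee_pos"][:2]+[0,.8],z+48,[10],5,0.5,60)
# dowel silhouette just below the fingers: columns where brownish vs sleeve, at several heights above tip
p=f["obs"]["ee_pos"]
for h_ in (-75,-65,-50):
    u,v=proj(f,[p[0],p[1]+.8,z+h_]);row=f["img"][int(round(v)),int(u)-25:int(u)+26].astype(int)
    sat=(row.max(1)-row.min(1)); xs=np.nonzero(sat>22)[0]; print(h_,np.round([u,v],1),"sat cols",xs+int(u)-25 if len(xs)<40 else (xs.min()+int(u)-25,xs.max()+int(u)-25))
E
```

```text
t: 51.6
ee_pos: [669.9, 32.8, 210.0]
eef_rot: [0.003, 0.769, 0.64, 0.004]
ft_force: [0.5, -0.5, 0.3]
width: 0.216
t: 52.1
ee_pos: [482.4, -13.5, 201.8]
eef_rot: [-0.0, 0.769, 0.64, -0.0]
ft_force: [0.3, 0.1, 0.8]
width: 0.215
t: 52.4
ee_pos: [447.1, -22.6, 202.6]
eef_rot: [0.0, 0.769, 0.639, 0.0]
ft_force: [0.8, -0.7, -1.1]
width: 0.215
at [447.1 -22.6 202.6] tool y yaw -10.51 w 0.215 t 52.40
delta full-scale [-0.0004  0.0014  0.0016] rows>= 1
ringfit [(59.0, np.float64(448.1), np.float64(-21.3)), (59.0, np.float64(448.1), np.float64(-21.8)), (58.8, np.float64(448.1), np.float64(-20.3))] median 24.0
-75 [254.7 201. ] sat cols [242 243 244 245 246 247 248 249 250 251 252 253 254 255 256 257 258 259
 260 261 262 263 264 265 266 267 268]
-65 [254.7 205.2] sat cols [230 242 243 244 245 246 247 248 249 250 251 252 253 254 255 256 257 258
 259 260 261 262 263 264 265 266 267 268]
-50 [254.7 212.1] sat cols [241 242 243 244 245 246 247 248 249 250 251 252 253 254 255 256 257 258
 259 260 261 262 263 264 265 266 267 268 269]
```

```bash
python3 -m pendant '[[0,0.0015,0.03,0,0,0,-1],[0,0,0.025,0,0,0,-1],[0,0,0.02,0,0,0,-1],[0,0,0.01,0,0,0,-1],[0,0,0,0,0,0,-1]]';  python3 -m pendant '[[0,0,0.015,0,0,0,-1],[0,0,0.015,0,0,0,-1],[0,0,0.015,0,0,0,-1],[0,0,0.015,0,0,0,-1],[0,0,0,0,0,0,-1]]'; python3 -m pendant '[[0,0,0.012,0,0,0,-1],[0,0,0.012,0,0,0,-1],[0,0,0.012,0,0,0,-1],[0,0,0,0,0,0,-1],[0,0,0,0,0,0,-1]]'; python3 -m pendant '[[0,0,0.007,0,0,0,-1],[0,0,0,0,0,0,-1],[0,0,0,0,0,0,-1]]'
```

```text
t: 52.95
ee_pos: [447.7, -22.6, 167.1]
eef_rot: [-0.001, 0.769, 0.64, -0.001]
ft_force: [0.8, 0.4, -0.8]
width: 0.217
t: 53.45
ee_pos: [449.0, -22.7, 147.3]
eef_rot: [0.002, 0.769, 0.64, 0.002]
ft_force: [-1.9, 0.7, 9.3]
width: 0.218
t: 53.95
ee_pos: [447.9, -22.7, 129.6]
eef_rot: [-0.0, 0.769, 0.64, -0.0]
ft_force: [-1.3, -0.6, -1.0]
width: 0.213
t: 54.25
ee_pos: [448.0, -22.7, 126.9]
eef_rot: [-0.0, 0.769, 0.64, -0.0]
ft_force: [-0.7, -0.5, -0.9]
width: 0.213
```

```bash
python3 -m pendant '[[0,0,-0.03,0,0,0,-1],[0,0,-0.07,0,0,0,-1],[0,0,-0.07,0,0,0,-1],[0,0,-0.03,0,0,0,-1],[0,0,0,0,0,0,-1]]';  python3 -m pendant '[[0.0394,0.0863,0,0,0,0,-1],[0.0394,0.0863,0,0,0,0,-1],[0.0394,0.0863,0,0,0,0,-1],[0.0394,0.0863,0,0,0,0,-1],[0.0394,0.0863,0,0,0,0,-1]]'; python3 -m pendant '[[0.0394,0.0858,0,0,0,0,-1],[0,0,0,0,0,0,-1],[0,0,0,0,0,0,-1]]';python3 -m pendant '[[0,-0.001,0.04,0,0,0,-1],[0,0,0.06,0,0,0,-1],[0,0,0.025,0,0,0,-1],[0,0,0,0,0,0,-1],[0,0,0,0,0,0,-1]]'
python3 - <<'E'
from h import *
go(668.4,32.8,92.5)
f=grab("wrist","pics/p3.png"); p=f["obs"]["ee_pos"];z=p[2]
ringfit(f,p[:2]+[0,.6],z+47.5,[10],5,0.5,60)
m=hue_mask(f,50,80);ys,xs=np.nonzero(m);print("green px",[(int(np.median(xs)),int(np.median(ys)),m.sum())])
u,v=proj(f,[p[0],p[1]+.8,z-70]);row=f["img"][int(round(v)),int(u)-30:int(u)+31].astype(int);print(np.round([u,v]),row.sum(1))
E
```

```text
t: 54.75
ee_pos: [449.0, -22.8, 209.9]
eef_rot: [0.002, 0.769, 0.64, 0.002]
ft_force: [-0.3, 0.2, -0.0]
width: 0.213
t: 55.25
ee_pos: [633.0, 23.9, 204.9]
eef_rot: [-0.001, 0.769, 0.64, -0.001]
ft_force: [0.4, -0.5, 0.0]
width: 0.213
t: 55.55
ee_pos: [668.5, 32.9, 203.4]
eef_rot: [-0.002, 0.769, 0.64, -0.002]
ft_force: [0.5, -0.4, -1.6]
width: 0.215
t: 56.05
ee_pos: [668.0, 32.6, 158.3]
eef_rot: [0.0, 0.769, 0.64, 0.0]
ft_force: [-0.4, -0.7, -0.2]
width: 0.214
at [668.   32.6 158.3] tool y yaw -10.48 w 0.214 t 56.05
delta full-scale [0.0006 0.0007 0.1645] rows>= 2
ringfit [(59.6, np.float64(669.0), np.float64(33.2)), (59.3, np.float64(669.0), np.float64(32.7)), (59.2, np.float64(669.0), np.float64(33.7))] median 27.0
green px [(93, 260, np.int64(66))]
[255. 203.] [181 181 179 180 183 182 179 182 183 186 187 184 186 174 174 186 191 202
 239 258 257 252 255 253 259 261 263 262 257 254 253 249 238 237 232 239
 239 238 244 243 241 248 255 255 244 193 177 179 179 172 176 175 176 174
 178 177 179 184 183 188 183]
```

```bash
python3 -m pendant '[[0.0006,0.0007,0.025,0,0,0,-1],[0,0,0.02,0,0,0,-1],[0,0,0.02,0,0,0,-1],[0,0,0,0,0,0,-1]]';  python3 -m pendant '[[0,0,0.03,0,0,0,-1],[0,0,0.03,0,0,0,-1],[0,0,0.02,0,0,0,-1],[0,0,0.015,0,0,0,-1],[0,0,0,0,0,0,-1]]'; python3 -m pendant '[[0,0,0,0,0,0,-1],[0,0,0,0,0,0,-1]]'
```

```text
t: 56.5
ee_pos: [667.7, 33.0, 128.7]
eef_rot: [-0.001, 0.769, 0.64, -0.001]
ft_force: [0.2, -0.4, -1.8]
width: 0.213
t: 57.0
ee_pos: [668.7, 33.0, 92.8]
eef_rot: [-0.0, 0.769, 0.64, 0.0]
ft_force: [-0.4, 0.9, -0.2]
width: 0.213
t: 57.2
ee_pos: [668.7, 33.0, 93.1]
eef_rot: [-0.0, 0.769, 0.64, 0.0]
ft_force: [0.3, 0.2, -1.2]
width: 0.216
```

```bash
python3 -m pendant '[[0,0,0,0,0,0,0],[0,0,0,0,0,0,0.5],[0,0,0,0,0,0,0.8],[0,0,-0.05,0,0,0,1],[0,0,-0.08,0,0,0,1]]';  python3 -m pendant '[[0,0,-0.07,0,0,0,1],[-0.0387,-0.0866,0,0,0,0,1],[-0.0387,-0.0866,0,0,0,0,1],[-0.0387,-0.0866,0,0,0,0,1],[-0.0387,-0.0866,0,0,0,0,1]]'; python3 -m pendant '[[-0.0387,-0.0866,0,0,0,0,1],[-0.0387,-0.0866,0,0,0,0,1],[0,0,0,0,0,0,1],[0,0,0,0,0,0,1]]'
python3 - <<'E'
from h import *
go(447.5,-21,69.5)
f=grab("wrist","pics/p4.png"); c=ringfit(f,(447.3,-22.1),100,[25,14],5,1)
m=hue_mask(f,45,85,80);ys,xs=np.nonzero(m&circmask(f,c[1:],100,14.5)); print("green in bore",len(xs),xs.mean() if len(xs) else 0,ys.mean() if len(xs) else 0,"slot plug top pred",proj(f,[446.8,-22.1,36]))
g=grab("scene","pics/p5.png"); b=(g["img"].max(2)<60)
# dowel black end in the scene view
u,v=proj(g,[668,33.5,130]); ys,xs=np.nonzero(b[int(v)-20:int(v)+21,int(u)-12:int(u)+13]);print("dowel top pred",np.round([u,v],1),"found",xs.mean()+int(u)-12,ys.mean()+int(v)-20,len(xs))
E
```

```text
t: 57.7
ee_pos: [667.3, 32.9, 142.5]
eef_rot: [-0.002, 0.769, 0.64, -0.002]
ft_force: [-0.2, -0.1, -0.3]
width: 0.993
t: 58.2
ee_pos: [519.8, -3.0, 173.3]
eef_rot: [0.0, 0.769, 0.64, 0.0]
ft_force: [0.3, 0.3, 0.8]
width: 0.998
t: 58.6
ee_pos: [447.3, -20.7, 174.0]
eef_rot: [0.001, 0.769, 0.639, 0.001]
ft_force: [0.4, 0.0, -0.9]
width: 1.005
at [447.3 -20.7 174. ] tool y yaw -10.51 w 1.005 t 58.60
delta full-scale [-7.000e-04 -1.000e-04  2.611e-01] rows>= 3
ringfit [(84.7, np.float64(447.3), np.float64(-22.1)), (83.6, np.float64(448.3), np.float64(-22.1)), (83.0, np.float64(447.3), np.float64(-21.1))] median 40.7
green in bore 139 255.27338129496403 190.61870503597123 slot plug top pred [254.39470274 183.459455  ]
dowel top pred [222.1 213.3] found 224.6216216216216 208.22522522522522 111
```

```bash
python3 -m pendant '[[0,0,0.06,0,0,0,1],[0,0,0.09,0,0,0,1],[0,0,0.07,0,0,0,1],[0,0,0.04,0,0,0,1],[0,0,0,0,0,0,1]]';  python3 -m pendant '[[0,0,0,0,0,0,-1],[0,0,0,0,0,0,-1],[0,0,0,0,0,0,-1],[0,0,0,0,0,0,-1],[0,0,0,0,0,0,-1]]' 60; python3 -m pendant '[[0,0,0,0,0,0,-1],[0,0,0,0,0,0,-1],[0,0,-0.03,0,0,0,-1],[0,0,-0.08,0,0,0,-1],[0,0,-0.08,0,0,0,-1]]';  python3 -m pendant '[[0,0,-0.03,0,0,0,-1],[0,0,0,0,0,0,-1],[0,0,0,0,0,0,-1]]'
python3 - <<'E'
from h import *
go(582,-185,155)
f=grab("wrist","pics/p6.png");p=f["obs"]["ee_pos"]
m=hue_mask(f,45,85,80)&circmask(f,(446.8,-22.1),36,16);ys,xs=np.nonzero(m);print("green plug px",m.sum(), xs.mean(),ys.mean(),"pred",proj(f,[446.8,-22.1,36]), "z=36 pt",pt(f,xs.mean(),ys.mean(),30))
E
```

```text
t: 59.2
ee_pos: [446.3, -20.1, 66.0]
eef_rot: [-0.002, 0.768, 0.64, -0.002]
ft_force: [-0.9, -0.0, 1.2]
width: 1.002
t: 59.7
ee_pos: [448.5, -20.6, 71.3]
eef_rot: [0.001, 0.769, 0.64, 0.001]
ft_force: [-1.0, 0.9, 5.9]
width: 0.574
t: 60.2
ee_pos: [446.4, -20.5, 145.3]
eef_rot: [-0.001, 0.769, 0.64, -0.001]
ft_force: [1.1, -0.3, -4.1]
width: 0.569
t: 60.5
ee_pos: [446.9, -20.5, 155.8]
eef_rot: [-0.001, 0.769, 0.64, -0.001]
ft_force: [-0.9, 0.7, -4.4]
width: 0.57
at [446.9 -20.5 155.8] tool y yaw -10.47 w 0.570 t 60.50
delta full-scale [-0.3429  0.4068  0.0012] rows>= 5
green plug px 500 256.48 182.02 pred [255.46071127 188.45397523] z=36 pt [448.56260773 -17.76879711  30.        ]
```

```bash
python3 -m pendant '[[-0.0572,0.0678,0,0,0,0,-1],[-0.0572,0.0678,0,0,0,0,-1],[-0.0572,0.0678,0,0,0,0,-1],[-0.0572,0.0678,0,0,0,0,-1],[-0.0572,0.0678,0,0,0,0,-1]]';  python3 -m pendant '[[-0.0572,0.0678,0,0,0,0,-1],[0,0,0.04,0,0,0,-1],[0,0,0.06,0,0,0,-1],[0,0,0,0,0,0,-1],[0,0,0,0,0,0,-1]]';  python3 -m pendant '[[0,0,0.07,0,0,0,-1],[0,0,0.07,0,0,0,-1],[0,0,0.05,0,0,0,-1],[0,0,0,0,0,0,-1],[0,0,0,0,0,0,-1]]'
python3 - <<'E'
from h import *
go(582,-185,31.5)
E
```

```text
t: 61.05
ee_pos: [559.8, -158.6, 154.3]
eef_rot: [-0.002, 0.769, 0.64, -0.001]
ft_force: [-0.1, 0.3, -3.0]
width: 0.574
t: 61.55
ee_pos: [581.2, -184.3, 115.2]
eef_rot: [-0.002, 0.769, 0.64, -0.001]
ft_force: [0.8, 0.7, -2.9]
width: 0.573
t: 62.05
ee_pos: [582.8, -185.0, 42.6]
eef_rot: [0.001, 0.769, 0.64, 0.0]
ft_force: [0.5, -0.9, -3.3]
width: 0.575
at [ 582.8 -185.    42.6] tool y yaw -10.45 w 0.575 t 62.05
delta full-scale [-0.0004 -0.002   0.0278] rows>= 1
```

```bash
python3 -m pendant '[[0,-0.002,0.016,0,0,0,-1],[0,0,0.01,0,0,0,-1],[0,0,0,0,0,0,-1],[0,0,0,0,0,0,-1]]'; python3 -m pendant '[[0,0,0,0,0,0,0.2],[0,0,0,0,0,0,0.4],[0,0,0,0,0,0,0.6],[0,0,0,0,0,0,0.7]]'; python3 -m pendant '[[0,0,-0.05,0,0,0,0.7],[0,0,-0.08,0,0,0,1],[0,0,-0.09,0,0,0,1],[0,0,-0.06,0,0,0,1],[0,0,0,0,0,0,1]]'; python3 -m pendant '[[0,0,0,0,0,0,1],[0,0,0,0,0,0,1]]'
python3 - <<'E'
from h import *
go(446.8,-22.1,140)
f=grab("wrist","pics/p7.png")
for c in [(582,-185),(593.5,-263),(604.5,-335)]: ringfit(f,c,60,[25,14],6,1)
E
```

```text
t: 62.45
ee_pos: [582.1, -185.1, 31.6]
eef_rot: [0.001, 0.769, 0.64, 0.0]
ft_force: [0.4, -0.1, -1.6]
width: 0.569
t: 62.85
ee_pos: [581.9, -185.1, 31.3]
eef_rot: [0.0, 0.769, 0.64, 0.0]
ft_force: [-0.1, -1.0, 0.4]
width: 0.853
t: 63.35
ee_pos: [583.6, -185.8, 148.5]
eef_rot: [0.004, 0.769, 0.64, 0.002]
ft_force: [-0.0, -0.0, 0.6]
width: 1.004
t: 63.55
ee_pos: [581.0, -184.7, 140.9]
eef_rot: [-0.001, 0.769, 0.64, -0.001]
ft_force: [0.5, -0.5, -0.8]
width: 1.001
at [ 581.  -184.7  140.9] tool y yaw -10.47 w 1.001 t 63.55
delta full-scale [ 0.3389 -0.4038  0.0035] rows>= 5
ringfit [(91.6, np.float64(582.0), np.float64(-186.0)), (84.9, np.float64(582.0), np.float64(-187.0)), (81.7, np.float64(581.0), np.float64(-186.0))] median 33.6
ringfit [(160.0, np.float64(593.5), np.float64(-265.0)), (160.0, np.float64(593.5), np.float64(-266.0)), (159.6, np.float64(593.5), np.float64(-264.0))] median 60.7
ringfit [(64.6, np.float64(605.5), np.float64(-334.0)), (63.6, np.float64(606.5), np.float64(-334.0)), (63.6, np.float64(606.5), np.float64(-335.0))] median 47.0
```

```bash
python3 -m pendant '[[0.0565,-0.0673,0,0,0,0,1],[0.0565,-0.0673,0,0,0,0,1],[0.0565,-0.0673,0,0,0,0,1],[0.0565,-0.0673,0,0,0,0,1],[0.0565,-0.0673,0,0,0,0,1]]';  python3 -m pendant '[[0.0564,-0.0673,0,0,0,0,1],[0,0,0,0,0,0,1],[0,0,0,0,0,0,1]]'
python3 - <<'E'
from h import *
go(446.8,-22.1,16.4)
f=grab("wrist","pics/p8.png")
c=ringfit(f,(446.8,-22.1),36,[13.5],10,1,40)
h=cv2.cvtColor(f["img"],cv2.COLOR_RGB2HSV); m=hue_mask(f,45,85,80)
m[:, :]&=circmask(f,(446.8,-22.1),36,80)
n,l,st,ce=cv2.connectedComponentsWithStats(m.astype(np.uint8)); 
for i in range(1,n):
    if st[i,4]>30: print(st[i],np.round(ce[i],1),"at z30",np.round(pt(f,*ce[i],30),1))
print("pred",proj(f,[446.8,-22.1,30]),"expected px",(circmask(f,(446.8,-22.1),36,13.5)|circmask(f,(446.8,-22.1),12,13.5)).sum())
E
```

```text
t: 64.1
ee_pos: [468.2, -48.4, 141.0]
eef_rot: [-0.001, 0.769, 0.64, -0.001]
ft_force: [0.2, 0.8, 0.1]
width: 0.999
t: 64.4
ee_pos: [447.0, -22.0, 141.9]
eef_rot: [-0.0, 0.768, 0.64, -0.0]
ft_force: [0.7, -0.2, 0.6]
width: 1.0
at [447.  -22.  141.9] tool y yaw -10.40 w 1.000 t 64.40
delta full-scale [-3.000e-04 -1.000e-04  3.137e-01] rows>= 3
ringfit [(29.7, np.float64(447.8), np.float64(-20.1)), (27.9, np.float64(448.8), np.float64(-20.1)), (26.8, np.float64(447.8), np.float64(-19.1))] median 12.1
[241 174  31  31 798] [255.9 188.3] at z30 [447.8 -21.3  30. ]
pred [254.97726827 189.29024313] expected px 919
```

```bash
python3 -m pendant '[[0,0.001,0.06,0,0,0,1],[0,0,0.08,0,0,0,1],[0,0,0.07,0,0,0,1],[0,0,0.04,0,0,0,1],[0,0,0,0,0,0,1]]';  python3 -m pendant '[[0,0,0.02,0,0,0,1],[0,0,0.02,0,0,0,1],[0,0,0.014,0,0,0,1],[0,0,0.01,0,0,0,1],[0,0,0,0,0,0,1]]';  python3 -m pendant '[[0,0,0,0,0,0,1],[0,0,0,0,0,0,1]]'
```

```text
t: 64.95
ee_pos: [446.1, -23.0, 39.2]
eef_rot: [-0.002, 0.769, 0.639, -0.002]
ft_force: [-0.1, 0.5, 0.5]
width: 1.0
t: 65.45
ee_pos: [447.6, -22.4, 16.8]
eef_rot: [-0.0, 0.769, 0.64, -0.0]
ft_force: [-0.2, 0.4, 0.6]
width: 0.999
t: 65.65
ee_pos: [448.1, -22.4, 17.6]
eef_rot: [0.0, 0.769, 0.64, 0.0]
ft_force: [-0.1, -0.2, -0.7]
width: 1.004
```

```bash
python3 -m pendant '[[0,0,0.003,0,0,0,1],[0,0,0,0,0,0,-1],[0,0,0,0,0,0,-1],[0,0,0,0,0,0,-1],[0,0,0,0,0,0,-1]]' 40;  python3 -m pendant '[[0,0,0,0,0,0,-1],[0,0,0,0,0,0,-1],[0,0,0,0,0,0,-1],[0,0,0,0,0,0,-1],[0,0,0,0,0,0,-1]]';  python3 -m pendant '[[0,0,-0.03,0,0,0,-1],[0,0,-0.08,0,0,0,-1],[0,0,-0.08,0,0,0,-1],[0,0,-0.03,0,0,0,-1],[0,0,0,0,0,0,-1]]';  python3 -m pendant '[[0,0,0,0,0,0,-1],[0,0,0,0,0,0,-1]]'
python3 - <<'E'
from h import *
f=grab("wrist","pics/p9.png"); p=f["obs"]["ee_pos"]
m=hue_mask(f,45,85,80); n,l,st,ce=cv2.connectedComponentsWithStats(m.astype(np.uint8))
for i in range(1,n):
    if st[i,4]>60: print("wrist green",st[i],np.round(ce[i],1))
print("pred held plug",proj(f,[p[0],p[1],p[2]+10]))
g=grab("top","pics/p10.png")
for nm,lo,hi in [("green",45,85),("orange",3,13)]:
    m=hue_mask(g,lo,hi,120,40); m[:,:300]=0; n,l,st,ce=cv2.connectedComponentsWithStats(m.astype(np.uint8))
    for i in range(1,n):
        if st[i,4]>100:
            q,_,_=None,None,None
            rc=cv2.minAreaRect(np.argwhere(l==i)[:,::-1].astype(np.float32)); print(nm,st[i],np.round(ce[i],1),[np.round(pt(g,*b,45),0)[:2] for b in cv2.boxPoints(rc)], "c",np.round(pt(g,*rc[0],45),1))
go(427,-224,104)
E
```

```text
t: 66.15
ee_pos: [447.9, -22.4, 16.0]
eef_rot: [0.0, 0.769, 0.64, 0.0]
ft_force: [-1.7, 0.1, 0.3]
width: 0.327
t: 66.65
ee_pos: [448.0, -22.4, 16.2]
eef_rot: [0.0, 0.769, 0.64, 0.0]
ft_force: [0.1, -0.4, 1.8]
width: 0.308
t: 67.15
ee_pos: [449.0, -22.6, 106.4]
eef_rot: [0.002, 0.769, 0.64, 0.001]
ft_force: [0.8, 0.6, -1.4]
width: 0.308
t: 67.35
ee_pos: [446.9, -22.3, 102.0]
eef_rot: [-0.001, 0.769, 0.64, -0.001]
ft_force: [0.1, -1.0, 0.2]
width: 0.306
wrist green [ 228  221   56   64 2873] [255.2 252.8]
pred held plug [254.79499062 253.92047962]
green [ 311  187   38   40 1144] [329.8 206.6] [array([ 475., -166.]), array([ 491., -266.]), array([ 380., -280.]), array([ 364., -181.])] c [ 427.3 -223.2   45. ]
orange [ 360  189   38   39 1217] [378.4 207.7] [array([ 474., -315.]), array([ 487., -421.]), array([ 373., -430.]), array([ 361., -325.])] c [ 423.6 -372.6   45. ]
at [447.  -22.3 102.2] tool y yaw -10.47 w 0.305 t 67.45
delta full-scale [-0.5049  0.0425 -0.0045] rows>= 5
```

```bash
python3 -m pendant '[[-0.08,0.0065,0,0,0,0,-1],[-0.105,0.009,0,0,0,0,-1],[-0.105,0.009,0,0,0,0,-1],[-0.105,0.009,0,0,0,0,-1],[-0.1,0.0085,0,0,0,0,-1]]';  python3 -m pendant '[[-0.01,0.0005,0,0,0,0,-1],[0,0,0,0,0,0,-1],[0,0,0,0,0,0,-1]]'
python3 - <<'E'
from h import *
f=grab("wrist","pics/p11.png"); go(427,-223.5,26)
m=hue_mask(f,45,85,80); n,l,st,ce=cv2.connectedComponentsWithStats(m.astype(np.uint8))
for i in range(1,n):
    if st[i,4]>60: print("wrist green",st[i],np.round(ce[i],1))
# model rim projection bbox for bin at (427.3,-223.2), yaw ~ -8 (x axis from corners)
c=np.array([427.3,-223.2]);d=np.array([380-491.,-280+266.]);d/=np.linalg.norm(d);e=np.array([-d[1],d[0]])
print([np.round(proj(f,[*(c+a*55*d+b*47.5*e),45])) for a,b in [(1,1),(1,-1),(-1,-1),(-1,1)]])
E
```

```text
t: 67.95
ee_pos: [427.6, -221.7, 103.0]
eef_rot: [-0.001, 0.769, 0.64, -0.0]
ft_force: [1.5, 0.3, -0.4]
width: 0.309
t: 68.25
ee_pos: [427.8, -223.2, 103.3]
eef_rot: [-0.001, 0.769, 0.64, 0.0]
ft_force: [0.1, 0.5, -0.8]
width: 0.308
at [ 428.  -223.   103.6] tool y yaw -10.40 w 0.305 t 68.30
delta full-scale [-0.0019 -0.002   0.1939] rows>= 2
wrist green [  167   126   177   159 17087] [259.7 201.2]
[array([207., 281.]), array([161., 171.]), array([310., 123.]), array([341., 244.])]
```

```bash
python3 -m pendant '[[-0.001,0.001,0.05,0,0,0,-1],[0,0,0.06,0,0,0,-1],[0,0,0.05,0,0,0,-1],[0,0,0.03,0,0,0,-1],[0,0,0,0,0,0,-1]]';  python3 -m pendant '[[0,0,0.006,0,0,0,-1],[0,0,0,0,0,0,-1],[0,0,0,0,0,0,-0.1],[0,0,0,0,0,0,0],[0,0,0,0,0,0,0]]';  python3 -m pendant '[[0,0,0,0,0,0,0],[0,0,-0.05,0,0,0,0],[0,0,-0.08,0,0,0,0],[0,0,-0.08,0,0,0,1],[0,0,0,0,0,0,1]]';python3 -m pendant '[[-0.05,0,-0.08,0,0,0,1],[0,0,0,0,0,0,1],[0,0,0,0,0,0,1]]'
python3 - <<'E'
from h import *
obsline()
f=grab("wrist","pics/p12.png")
# plug in the green bin: look for ring at z=27 near (428,-223) ; orange too
ringfit(f,(428,-223),27,[13.5],15,1.5,40)
ringfit(f,(424.5,-374),27,[13.5],15,1.5,40)
print("patch medians (plug centre / bin floor 30mm off):")
for c in [(428,-223),(424.5,-374)]:
    for d in [(0,0),(28,0),(-28,0),(0,25),(0,-25)]:
        z=27 if d==(0,0) else 3
        u,v=proj(f,[c[0]+d[0],c[1]+d[1],z]);u,v=int(u),int(v)
        print(c,d,(u,v),np.median(f["img"][max(v-2,0):v+3,max(u-2,0):u+3].reshape(-1,3),axis=0) if 0<=u<512 and 0<=v<384 else None)
E
```

```text
t: 68.8
ee_pos: [427.4, -223.0, 26.1]
eef_rot: [-0.002, 0.768, 0.64, -0.001]
ft_force: [-0.7, -0.4, -0.4]
width: 0.306
t: 69.3
ee_pos: [428.4, -224.9, 26.2]
eef_rot: [0.0, 0.769, 0.64, 0.0]
ft_force: [0.0, 0.6, 0.1]
width: 0.504
t: 69.8
ee_pos: [430.3, -226.0, 115.2]
eef_rot: [0.004, 0.769, 0.64, 0.001]
ft_force: [1.2, -0.3, -0.2]
width: 0.818
t: 70.1
ee_pos: [424.7, -244.6, 141.7]
eef_rot: [0.0, 0.769, 0.639, 0.0]
ft_force: [0.8, 1.1, -0.9]
width: 1.003
[ 424.7 -244.6  141.7] [ 0.8  1.1 -0.9] w 1.003 t 70.10
ringfit [(15.9, np.float64(437.0), np.float64(-229.0)), (15.7, np.float64(438.5), np.float64(-230.5)), (15.7, np.float64(431.0), np.float64(-220.0))] median 7.3
ringfit [(32.5, np.float64(426.0), np.float64(-359.0)), (32.5, np.float64(424.5), np.float64(-359.0)), (31.5, np.float64(426.0), np.float64(-360.5))] median 11.4
patch medians (plug centre / bin floor 30mm off):
(428, -223) (0, 0) (254, 164) [29. 69. 35.]
(428, -223) (28, 0) (282, 154) [ 63. 140.  75.]
(428, -223) (-28, 0) (225, 165) [33. 69. 35.]
(428, -223) (0, 25) (249, 134) [ 67. 143.  78.]
(428, -223) (0, -25) (258, 184) [28. 68. 34.]
(424.5, -374) (0, 0) (276, 302) [214.  95.  52.]
(424.5, -374) (28, 0) (299, 286) [215.  96.  52.]
(424.5, -374) (-28, 0) (251, 294) [215.  96.  52.]
(424.5, -374) (0, 25) (272, 272) [109.  51.  27.]
(424.5, -374) (0, -25) (278, 306) [215.  95.  52.]
```

```bash
python3 -m pendant '[[0.06,-0.005,-0.07,0,0,0,1],[0.08,-0.0125,-0.07,0,0,0,1],[0.107,-0.0125,0,0,0,0,1],[0.107,-0.0125,0,0,0,0,1],[0.107,-0.0125,0,0,0,0,1]]';  python3 -m pendant '[[0.107,-0.0125,0,0,0,0,1],[0.107,-0.0125,0,0,0,0,1],[0.107,-0.0125,0,0,0,0,1],[0,0,0,0,0,0,1],[0,0,0,0,0,0,1]]'
python3 - <<'E'
from h import *
obsline()
for n in ("top","scene"):
    g=grab(n,f"pics/q_{n}.png"); a=cv2.imread(f"pics/a_{n}.png")[:,:,::-1].astype(int); d=np.abs(g["img"].astype(int)-a).sum(2)
    for nm,c in [("green",(428,-223)),("orange",(424.5,-374))]:
        ca=circmask(g,c,25,75); m=((d>24)&ca).astype(np.uint8); k,l,st,ce=cv2.connectedComponentsWithStats(m)
        print(n,nm,"pred plug px",np.round(proj(g,[*c,15]),1))
        for i in range(1,k):
            if st[i,4]>=5: print("   ",st[i],np.round(ce[i],1),"world z15",np.round(pt(g,*ce[i],15),0)[:2])
E
```

```text
t: 70.65
ee_pos: [435.8, -57.0, 196.2]
eef_rot: [-0.001, 0.769, 0.64, -0.0]
ft_force: [0.7, -0.2, -0.7]
width: 1.0
t: 71.15
ee_pos: [444.3, 71.0, 196.1]
eef_rot: [-0.001, 0.768, 0.641, -0.001]
ft_force: [0.0, 0.0, 0.3]
width: 0.997
[444.3  71.  196.1] [0.  0.  0.3] w 0.997 t 71.15
top green pred plug px [327.9 207.4]
    [325 193   3   4   5] [325.8 194.2] world z15 [ 469. -218.]
    [330 196   4   3   5] [331.2 197. ] world z15 [ 460. -234.]
    [323 203  11  11  45] [326.3 208.5] world z15 [ 425. -218.]
top orange pred plug px [376.4 208.4]
    [371 204  10  10  44] [374.  209.3] world z15 [ 422. -366.]
scene green pred plug px [195.2 161.9]
    [178 153   4  11  13] [179.9 158.1] world z15 [ 435. -275.]
    [172 159   4   5   6] [173.5 161. ] world z15 [ 456. -283.]
    [185 158  16  13  83] [194.4 164. ] world z15 [ 438. -219.]
    [211 160   8   9  18] [215.  164.4] world z15 [ 410. -164.]
    [195 169   4   3   5] [196.2 170. ] world z15 [ 458. -198.]
    [190 172   6   4   9] [192.1 173.7] world z15 [ 478. -199.]
scene orange pred plug px [156.5 147.2]
    [142 136   4   7  11] [143.5 138.6] world z15 [ 407. -441.]
    [136 139   5   3   6] [138.3 139.8] world z15 [ 421. -452.]
    [155 141   3   4   5] [156.  142.6] world z15 [ 406. -392.]
    [141 143   6   4  12] [144.  144.6] world z15 [ 432. -418.]
    [132 144   6   6  11] [134.6 146.6] world z15 [ 455. -437.]
    [138 145   3   3   5] [138.8 146. ] world z15 [ 446. -427.]
    [150 144  14  11  69] [156.4 148.7] world z15 [ 431. -369.]
    [169 151   7   6  10] [172.1 153.1] world z15 [ 426. -312.]
    [150 157   4   3   7] [152.  157.7] world z15 [ 474. -351.]
```

Run:
```python
from h import *
obsline()
for n in ("top","scene"):
    g=grab(n); a=cv2.imread(f"pics/a_{n}.png")[:,:,::-1].astype(int); d=np.abs(g["img"].astype(int)-a).sum(2)
    for nm,c,z,r in [("dowel",(667.7,33.7),100,55),("bottle",(672,165),40,45),("cap1",(658,262),8,50),("cap2",(585,423),8,50)]:
        m=((d>60)&circmask(g,c,z,r)).astype(np.uint8); print(n,nm,"changed px",m.sum(),"of",circmask(g,c,z,r).sum())
    def dark(img): 
        b=(img.max(2)<60);u,v=proj(g,[667.7,33.7,128]);u,v=int(u),int(v);ys,xs=np.nonzero(b[v-12:v+13,u-12:u+13]);return len(xs),np.round([xs.mean()+u-12,ys.mean()+v-12],1)
    print("dowel black end start/now",dark(a),dark(g["img"]))
    if n=="top":
        for c in [(582,-186),(593.5,-265),(605,-334)]: ringfit(g,c,60,[25,14],6,1)
```

```text
[444.7  69.5 196.6] [-0.3 -0.7  1.3] w 1.004 t 71.25
top dowel changed px 19 of 1082
top bottle changed px 0 of 672
top cap1 changed px 0 of 796
top cap2 changed px 1 of 818
dowel black end start/now (48, array([244.7, 123.2])) (46, array([244.7, 122.4]))
ringfit [(160.0, np.float64(584.0), np.float64(-183.0)), (160.0, np.float64(584.0), np.float64(-184.0)), (160.0, np.float64(584.0), np.float64(-185.0))] median 152.6
ringfit [(160.0, np.float64(596.5), np.float64(-263.0)), (160.0, np.float64(596.5), np.float64(-264.0)), (160.0, np.float64(595.5), np.float64(-262.0))] median 154.4
ringfit [(160.0, np.float64(609.0), np.float64(-334.0)), (160.0, np.float64(609.0), np.float64(-335.0)), (160.0, np.float64(609.0), np.float64(-336.0))] median 153.5
scene dowel changed px 79 of 1403
scene bottle changed px 0 of 1071
scene cap1 changed px 0 of 1397
scene cap2 changed px 1 of 1453
dowel black end start/now (90, array([224.7, 212.2])) (79, array([224. , 212.6]))
```

Run:
```python
from plant import job,get_obs
print(job.sign_off()); print(get_obs()["t"])
```

```text
the job is handed in; nothing more can be done
None
the job is handed in; nothing more can be done
```

I cleared both plugged sleeves, put each plug in its own bin, and stood all three sleeves on the tray. The job was handed in at about 71 s of the 210 s allowed, and the interface gives no verdict.

**What I did**
- One of the three sleeves held no plug. The blue cloth showed through its bore, so I put it straight on the tray.
- The orange-plugged and green-plugged sleeves each stood in the nest. I pushed the dowel to about the sleeve's lower end (tip at about 45 mm, nest at 44 mm), and the push force went from about 10 N to zero as each plug dropped out.
- Each time I returned the dowel to its holder, then moved the sleeve to the tray and the plug from the slot to its bin.

**What my last checks showed**
- **Sleeves:** the wrist camera found the three rims at the height of a sleeve standing on the tray floor, at about (582, −186), (594, −265) and (605, −334) mm. The fit for the last one was weak. The top camera agreed to within about 4 mm, but its fit was too flat to count as strong evidence.
- **Plugs:** comparing the top and scene pictures with those from the start shows a plug-sized change in each bin, near its middle, in both views.
- **Bins:** they were where they started before each drop. After the drops the scene view showed a few changed pixels along their edges.
- **Dowel:** its black end is within 1 pixel of its starting place in both views. Between the two push-outs it leaned about 3 mm within the play of the hole.
- **Bystanders:** the bottle and both caps show no change.
- **Not done:** the limit of 40 viewed pictures ran out before the second push-out, so everything after that was checked by image code and forces only.

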